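Level a rough casting on the set-up plate with a taper wedge

ROBOT

A 6-joint arm with a two-finger parallel gripper is mounted at the origin on a cart in front of the work surface, level with it; the furniture and walls round the work are solid. World frame = base frame: x ahead of the robot, y to its left, z up, the work surface at z = 0. Lengths are in mm, angles in rad, forces in N, time in s.
With the tool pointing down it reaches from about 325 to 775 mm from the base axis. Payload 5.5 kg.
Tool frame: the origin (TCP) lies at the very end of the fingers, on their centre line; the grasp point (between the pads) lies 19 mm behind it; z points along the fingers, y is the line along which they close (so a half turn about z gives the same grasp; the last joint's range is limited). The gripper opens to 85 mm and grips with 20 to 120 N. Pads are 22 mm wide; open, the fingers measure 114 mm over their backs; the gripper's body (76 mm by 85 mm) begins 54 mm behind the grasp point. The pads swing forward as they close: fully open they stand 13 mm farther back than shut.
Start: joints at [1.225, 0.091, 1.231, -0, 1.82, -0.057], TCP at [170.886, 575.165, 231.275] pointing down, gripper open.
Joint ranges: [-2.87, 2.87], [-0.86, 2.18], [0.17, 2.46], [-1.51, 4.65], [0.06, 2.69], [-2.65, 2.65]. Speed limits (rad/s): [2.57, 2.57, 3.01, 3.14, 3.14, 3.14].

INTERFACE

Orientations are given as [roll, pitch, yaw] about the fixed x, y, z axes, in that order (R = Rz(yaw) Ry(pitch) Rx(roll)).
In Python, from bench import r gives the robot as it stands. The module is installed in compiled form; this text tells all that it offers.
- The arm moves only by the tool apply_moves, never from a script. Its argument "deltas" is a list of rows, each an object with "travel": the shift along the tool's x, y, z in mm, a list of three; "turn": the turn about the tool's z in degrees. In form: [{"travel": [tx, ty, tz], "turn": turn}, ...]. A call has 1 to 12 rows; each row shifts and turns the commanded pose from where the row before left it, along the tool's axes as they then stand; what a row does not reach is not made up. A row lasts 1/12 s, in which the tool goes at most 41.7 mm and 7.16 degrees, less where a joint would pass 70% of its speed; a pose out of reach is approached as far as the arm can. A call is refused whole if a number of a shift passes 41.7 or a number of a turn 7.16, either way. A call with a gripper value outside its range is refused whole. "jaw" is the gripper's target within -1 to 1 (fully open at 1, half-way at 0, shut at -1), set as the call begins (left out, the last holds). The fingers move at their own pace and stop on an object; "newtons" is the grip in N (left out, the last holds). Time passes only in rows, so rows that do not move let the fingers close. It gives the time, the measured TCP pose, the force, the opening and the grip force at its end, in the units of the state.
- r.observe(): the state, without advancing time (a new reading comes with each control period).
- r.get_image(name): name is "scene" or "top" or "wrist"; returns the picture (384x512x3 uint8, red, green, blue); there is no depth.
- r.camera_info(name): a dict with "mtx" (3x3 intrinsics, pixels), "rvec" (rotation vector, rad) and "tvec" (3), from world to camera coordinates, as OpenCV has them; the wrist camera has in their place "tool_from_camera" (4x4, takes a point from camera to tool coordinates, whose origin is the TCP and whose axes are the flange's). Camera axes: x right, y down, z forward; pixel columns grow to the right and rows downward; lengths in mm; the calibration is good to about 2 mm. A picture is of the moment at which its call begins: read the wrist's pose just before it. camera_info takes no time and is no camera call.
- r.job_done(): hands the job in; it is judged then, once.
The state is a dict: "time": time; "joint_positions": joint angles; "qvel": joint speeds; "tau": joint torques, N m; "tcp_pos": TCP position; "tcp_rot": TCP orientation; "force": force on the tool from outside, world axes, zero at the start; "wrist_torque": the same for the moment, N m; "gripper_width": finger opening in mm; "finger_force": force on a finger pad.
Only numpy, scipy, OpenCV 4.12 (cv2) and the standard library are available. Lean on these libraries where they do the work, as an engineer would, in place of code of your own. Each camera call takes 0.05 s, during which the arm holds its last target. There are 200 camera calls.

TASK

Lay the four-footed aluminium casting on the set-up plate with its far feet on the rest bar and that end close up against the blue fence, so that its other end slopes down onto the plate, then stand the yellow spirit level lengthwise along the top of it. Then push the wooden wedge, thin end first, in under the low edge of the casting between its feet until the casting sits level and the bubble is centred, and let go, leaving the level and the wedge in place. Do not knock the mug, the bottle, the spray can or the tin.

Things in the scene. Friction and masses are not known exactly. Their poses are not given: they have to be found in the camera images.
- fixture: Fixed dark iron set-up plate, 120 (its x) x 310 (its y) mm, top face 16 mm above the bench; origin at the centre of its underside. Its y is within 12 degrees of world y. A blue fence, 84 mm wide and 38 mm high above the plate, stands across its +y end; the fence's inner face is at y = +133 mm. The casting lies along the middle line x = 0, end against the fence: centre then at y = +53 mm.
- low_edge (a point): Point on the plate's top face, plate x = 0, y = -27 mm, right below the casting's low end when it lies against the fence. The wedge comes in here from the -y side, moving along plate +y.
- rest: Steel rest bar on two jack screws, fixed across the plate just before the fence (plate y = 110 to 130 mm), 64 mm wide in x. Origin at the centre of its top face, which stands 10 to 15 mm above the plate's top (differs from start to start).
- casting: Loose grey aluminium base casting, 60 (x) x 160 (y) x 24 (z) mm, 0.36 to 0.56 kg, both ends alike. A flat slab (z = 10 to 24 mm) on four corner feet, each 8 (x) x 22 (y) mm and 10 mm high; 44 mm clear between the feet in x, open at both ends. Origin at its centre, level with the foot soles; z is up out of its flat top. Grip across the 60 mm width.
- spirit_level: Loose yellow pocket spirit level, 22 (x) x 110 (y) x 28 (z) mm, 0.12 kg, with a green vial on top in the middle. Origin at the centre of its flat underside. Grip across the 22 mm width.
- bubble (a joint): The level's bubble, read as the slope in rad that it shows along the level's y: positive when the level's +y end is the higher one (the bubble floats to the higher end, 2.7 mm along the vial per 0.01 rad), 0 when centred; it stops at +-0.046 and settles within 1 s. The bubble's ends touch the two black lines at about 0.012.
- wedge: Loose pale wooden wedge, red band round its thick end, 26 (x) x 140 (y) mm, 0.07 kg. Flat underside; origin under its middle. Thin end (5 mm thick) at y = +70 mm, thick end (33 mm) at y = -70 mm, straight taper 1 in 5: 5 mm of travel lifts the casting's low edge 1 mm. Sliding it in takes under 10 N; it stays put when let go. Grip across the 26 mm width near the thick end.
- tea_mug: Blue mug, 96 mm high, bystander. Origin at its base.
- flux_bottle: White bottle with blue cap, 84 mm high, bystander. Origin at its base.
- paste_tin: Round tin with a red lid, 65 mm across, 32 mm high, bystander. Origin at its base.
- spray_can: Dark blue spray can, 161 mm high, bystander. Origin at its base.

How it is judged (in metres and radians):
On the way, in this order (a step that is already met when the one before it is completed fails the run):
1. the casting lies sloping on the rest bar and the plate, its end at the fence, let go (angle between the x axis of casting and the x axis of fixture, either way round below 0.1 rad and x of casting in the frame of fixture between -0.014 and 0.014 m and y of casting in the frame of fixture between 0.041 and 0.058 m and contact force between casting and rest above 0.2 N and contact force between casting and fixture above 0.2 N and angle between casting's own z axis and vertical above 0.05 rad and contact force between the fingers and casting below 0.1 N), for 0.2 s.
2. the spirit level stands lengthwise on the sloping casting, let go (contact force between spirit_level and casting above 0.3 N and angle between the y axis of spirit_level and the y axis of casting, either way round below 0.2 rad and angle between the z axis of spirit_level and the z axis of casting, either way round below 0.03 rad and angle between casting's own z axis and vertical above 0.05 rad and contact force between the fingers and spirit_level below 0.1 N), for 0.2 s.
3. the wedge bears under the low edge and has lifted it part of the way, the level still on top (contact force between wedge and casting above 0.4 N and angle between the z axis of wedge and the z axis of fixture, either way round below 0.04 rad and x of wedge in the frame of fixture between -0.025 and 0.025 m and contact force between spirit_level and casting above 0.3 N and angle between the y axis of spirit_level and the y axis of casting, either way round below 0.2 rad and angle between the z axis of spirit_level and the z axis of casting, either way round below 0.03 rad and angle between casting's own z axis and vertical below 0.045 rad), for 0.1 s.
At the end, for the whole second after the job is handed in: Casting along the plate (0.1 rad, 14 mm of the middle line), end within 6 mm of the fence, on rest bar and wedge, level within 0.015 rad; level flat on it, lengthwise (0.2 rad), bubble within 0.0165 of centre; wedge flat on the plate within 25 mm of the middle line, bearing; all at rest, let go (angle between the x axis of casting and the x axis of fixture, either way round below 0.1 rad and x of casting in the frame of fixture between -0.014 and 0.014 m and y of casting in the frame of fixture between 0.047 and 0.058 m and contact force between casting and rest above 0.2 N and contact force between spirit_level and casting above 0.3 N and angle between the y axis of spirit_level and the y axis of casting, either way round below 0.2 rad and angle between the z axis of spirit_level and the z axis of casting, either way round below 0.03 rad and contact force between wedge and casting above 0.4 N and angle between the z axis of wedge and the z axis of fixture, either way round below 0.04 rad and x of wedge in the frame of fixture between -0.025 and 0.025 m and angle between casting's own z axis and vertical below 0.015 rad and value of joint bubble between -0.0165 and 0.0165 rad and linear speed of each of casting, wedge, spirit_level below 0.01 m/s); the robot touches nothing.
It fails at once if the tea mug is pushed more than 25 mm or tipped over (distance of tea_mug from where it was at the start of the episode above 0.025 m or angle between tea_mug's own z axis and vertical above 0.35 rad).
It fails at once if the flux bottle is pushed more than 25 mm or tipped over (distance of flux_bottle from where it was at the start of the episode above 0.025 m or angle between flux_bottle's own z axis and vertical above 0.35 rad).
It fails at once if the spray can is pushed more than 25 mm or tipped over (distance of spray_can from where it was at the start of the episode above 0.025 m or angle between spray_can's own z axis and vertical above 0.35 rad).
It fails at once if the paste tin is pushed more than 25 mm or tipped over (distance of paste_tin from where it was at the start of the episode above 0.025 m or angle between paste_tin's own z axis and vertical above 0.35 rad).
It also fails if it takes over 72 s, if anything falls off the work surface, if the arm or the gripper's body presses on something with over 40 N, if the wrist force passes 120 N, or if a joint passes its speed limit or range.

## Working session

There is one attempt and no reset: what is moved stays moved. The work goes in short steps, Python scripts to look and compute and a tool call to move; the robot and the scene stay as the last step left them, time stands still between calls to the robot, and variables do not carry over. Pictures are saved under pics/ and viewed, at most 10 in all, crops included, and the job is handed in when it is done.

Besides the shell and the picture viewer there is one more tool, called by a JSON object that holds its "method" and its "body". apply_moves: Moves the arm, as the interface text tells. Its arguments: {"type":"object","properties":{"deltas":{"type":"array"},"jaw":{"type":"number"},"newtons":{"type":"number"}},"required":["deltas"]}

```bash
mkdir -p pics; python3 - <<'E'
from bench import r
import cv2,json
for n in("top","scene"):
    cv2.imwrite(f"pics/{n}0.png",cv2.resize(r.get_image(n)[...,::-1],(768,576)))
    print(n,r.camera_info(n))
print(r.camera_info("wrist"));print(r.observe())
E
```

```text
top {'mtx': array([[361.77177065,   0.        , 261.03796861],
       [  0.        , 361.77177065, 192.95855498],
       [  0.        ,   0.        ,   1.        ]]), 'rvec': array([ 2.19515676, -2.1388429 ,  0.07200721]), 'tvec': array([  2.46855509, 576.35037187, 849.19717582])}
scene {'mtx': array([[473.0518616 ,   0.        , 259.44662444],
       [  0.        , 473.0518616 , 192.53263953],
       [  0.        ,   0.        ,   1.        ]]), 'rvec': array([ 2.13710669, -0.45626258,  0.24650079]), 'tvec': array([-492.88914852,   83.27678612, 1165.08190439])}
{'mtx': array([[281.77981156,   0.        , 256.75049599],
       [  0.        , 281.77981156, 194.34127661],
       [  0.        ,   0.        ,   1.        ]]), 'tool_from_camera': array([[ 1.98773451e-04, -9.63549308e-01, -2.67530731e-01,
         6.91445201e+01],
       [ 9.99999656e-01,  4.07039814e-04, -7.23018052e-04,
         5.47058656e-01],
       [ 8.05559202e-04, -2.67530495e-01,  9.63549057e-01,
        -1.41571328e+02],
       [ 0.00000000e+00,  0.00000000e+00,  0.00000000e+00,
         1.00000000e+00]])}
{'time': 0.1, 'joint_positions': array([ 1.22527823e+00,  9.17989592e-02,  1.23176080e+00, -2.31005852e-05,
        1.81980163e+00, -5.66891555e-02]), 'qvel': array([-0.00051378, -0.00138798, -0.00231911, -0.00114074, -0.00054496,
       -0.00076383]), 'tau': array([ 2.52736165e-03, -4.60216463e+01, -4.19221330e+01, -3.44781961e-05,
        1.04970651e-02, -5.00758279e-05]), 'tcp_pos': array([170.81556647, 574.90947923, 230.25736276]), 'tcp_rot': array([-3.13982549e+00, -7.78519571e-05,  2.85275797e+00]), 'force': array([-0.23549587,  0.22587181, -0.74472375]), 'wrist_torque': array([-0.03506982, -0.04084747,  0.00217217]), 'finger_force': 0.0, 'gripper_width': 85.23158222308389}
```

View pics/top0.png

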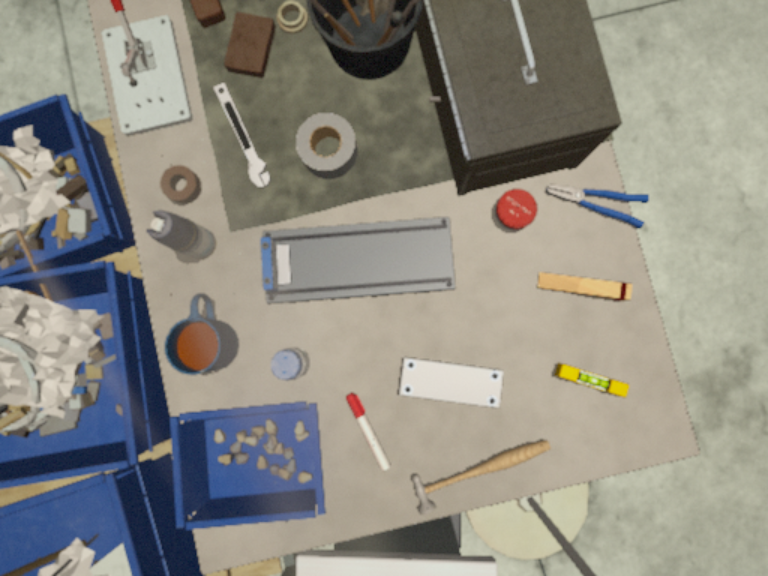

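View pics/scene0.png

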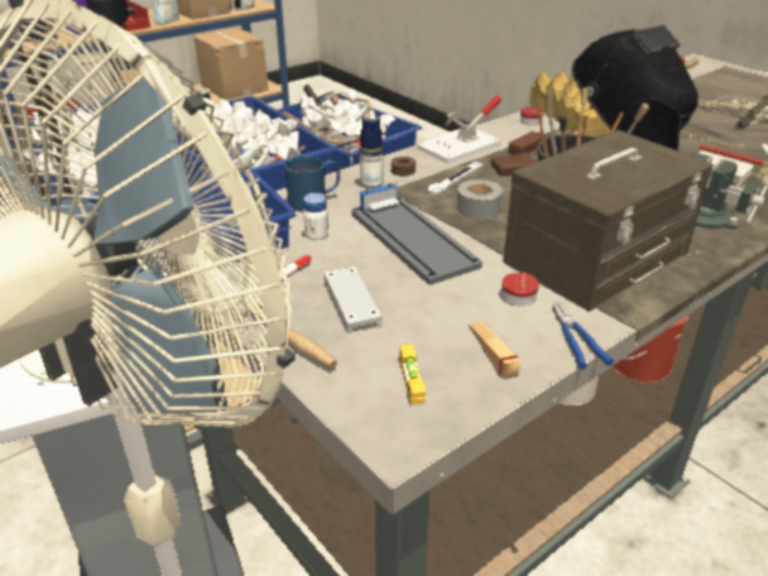

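The top view shows the plate at (262–453, 220–300) with the fence on its left and +y pointing left. The casting is at (451,383), the level at (593,380), and the wedge at (585,286) with its thin end toward +y. The scene view agrees.

```bash
cat > h.py <<'E'
import numpy as np,cv2
from bench import r
from scipy.spatial.transform import Rotation as Ro
def cam(n):
    c=r.camera_info(n)
    if n=="wrist":
        o=r.observe();T=c["tool_from_camera"];R=Ro.from_euler("xyz",o["tcp_rot"]).as_matrix()
        return c["mtx"],R@T[:3,:3],np.array(o["tcp_pos"])+R@T[:3,3]
    R=cv2.Rodrigues(c["rvec"])[0];return c["mtx"],R.T,-R.T@c["tvec"]
def plane(C,px,z):
    K,R,p=C;px=np.atleast_2d(np.asarray(px,float))
    d=(R@np.linalg.inv(K)@np.c_[px,np.ones(len(px))].T).T
    return p+d*((z-p[2])/d[:,2])[:,None]
def proj(C,X):
    K,R,p=C;q=(K@(R.T@(np.atleast_2d(X)-p).T)).T;return q[:,:2]/q[:,2:]
def rect(C,mask,z):
    cs=cv2.findContours(mask.astype(np.uint8),0,1)[0];c=max(cs,key=cv2.contourArea)[:,0]
    w=plane(C,c,z)[:,:2].astype(np.float32);(x,y),_,_=q=cv2.minAreaRect(w)
    b=cv2.boxPoints(q);e=[b[1]-b[0],b[2]-b[1]];e=max(e,key=np.linalg.norm);s=sorted(q[1])
    a=np.degrees(np.arctan2(e[1],e[0]))%180
    return np.round([x,y,a,*s],1)
def show(n,im,crop=None):
    cv2.imwrite(f"pics/{n}.png",cv2.resize(im[...,::-1],(768,576)))
E
python3 - <<'E'
from h import *
C=cam("top");im=r.get_image("top");np.save("top.npy",im)
hsv=cv2.cvtColor(im,cv2.COLOR_RGB2HSV);H,S,V=cv2.split(hsv)
def roi(m,x0,x1,y0,y1):
    k=np.zeros_like(m);k[int(y0/1.5):int(y1/1.5),int(x0/1.5):int(x1/1.5)]=1;return m&(k>0)
print("cam",C[2])
for p in[(450,383),(585,260),(360,240),(540,286),(590,290),(627,292),(360,224),(590,380)]:
    q=(int(p[1]/1.5),int(p[0]/1.5));print(p,hsv[q])
print("cast",rect(C,roi(V>200,385,520,345,420),24))
print("level",rect(C,roi((S>150)&(H<40)|(H>35)&(H<75)&(S>110),545,640,350,410),26))
print("wedge",rect(C,roi((S>95),525,645,262,310),19))
print("plate",rect(C,roi(V<118,268,465,208,312),16))
print("fence",rect(C,roi((H>100)&(H<125)&(S>100),255,285,225,300),54))
for n,p,z in[("mug",(195,345),96),("bottle",(288,363),84),("can",(160,222),161),("tin",(517,209),32)]:
    print(n,plane(C,np.array(p)/1.5,z)[0].round())
E
```

```text
cam [500.47678696  -1.40785746 896.01489496]
(450, 383) [ 18  17 225]
(585, 260) [ 18  38 187]
(360, 240) [ 30   7 152]
(540, 286) [ 18 117 215]
(590, 290) [ 18 119 225]
(627, 292) [ 20 107 226]
(360, 224) [ 21  18 143]
(590, 380) [ 34 208 212]
cast [431.2 -81.2  84.2  56.6 157.7]
level [ 441.3 -301.    74.1   21.3  114.3]
wedge [ 589.5 -292.    84.3   28.   148.4]
plate [669.8  78.5 104.9  49.3 291.2]
fence [612.2 214.9   2.7  11.8  45.2]
mug [480. 304.  96.]
bottle [457. 168.  84.]
can [650. 338. 161.]
tin [ 711. -181.   32.]
```

```bash
python3 - <<'E'
from h import *
C=cam("top");im=np.load("top.npy")
c=plane(C,np.array([(265,236),(267,301),(453,289),(449,220)])/1.5,16)
print(c.round(1),np.degrees(np.arctan2(*(c[1]-c[2])[1::-1])),np.degrees(np.arctan2(*(c[0]-c[3])[1::-1])))
f=plane(C,np.array([(262,234),(267,290),(273,234),(276,290)])/1.5,54);print(f.round(1))
cv2.imwrite("pics/plate.png",cv2.resize(im[135:210,165:312,::-1],None,fx=5,fy=5,interpolation=2))
E
```

```text
[[660.1 228.8  16. ]
 [552.8 220.4  16. ]
 [580.1 -82.2  16. ]
 [693.7 -73.7  16. ]] 95.15068355555734 96.3480787693989
[[656.3 223.8  54. ]
 [567.8 211.7  54. ]
 [656.7 206.3  54. ]
 [568.2 197.5  54. ]]
```

View pics/plate.png

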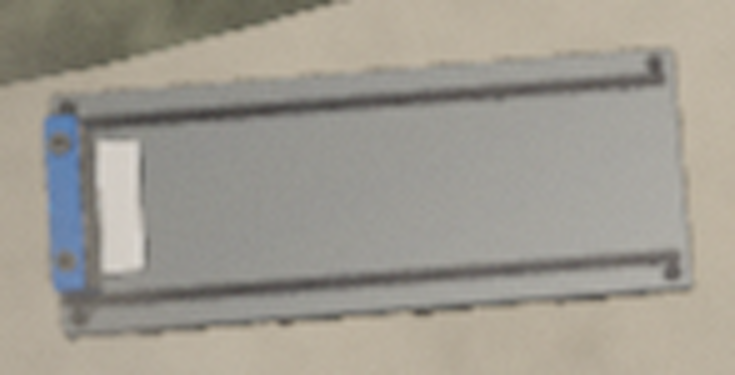

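```bash
cat >> h.py <<'E'
def go(x,y,z,yaw=None):
    o=r.observe();R=Ro.from_euler("xyz",o["tcp_rot"]).as_matrix();p=np.array(o["tcp_pos"])
    y0=np.degrees(o["tcp_rot"][2]);print("t",o["time"],"tcp",p.round(1),"yaw",round(y0,2),"F",np.round(o["force"],1),"w",round(o["gripper_width"],1))
    t=R.T@(np.array([x,y,z])-p);print("travel",t.round(1),"rows>=",round(np.linalg.norm(t)/41.7,1))
    if yaw is not None: print("then turn",round((y0-yaw+180)%360-180,2))
E
python3 - <<'E'
from h import *
C=cam("top")
f=lambda L,z:plane(C,np.array(L)/5.+[165,135],z)
c=f([(53,95),(70,338),(690,288),(674,48)],16);print(c.round(1),c.mean(0))
print([np.linalg.norm(c[i]-c[i-1]).round(1) for i in range(4)])
u=(c[0]+c[1]-c[2]-c[3]);print("yaw",np.degrees(np.arctan2(u[1],u[0])))
print(f([(46,118),(54,292),(78,118),(84,290)],54).round(1));print(f([(97,140),(140,140),(145,270),(102,273)],28.5).round(1))
go(431,-81,200,84.2)
E
```

```text
[[668.4 231.8  16. ]
 [548.2 217.8  16. ]
 [580.3 -84.6  16. ]
 [698.9 -74.7  16. ]] [623.95917757  72.56987803  16.        ]
[np.float64(308.1), np.float64(121.1), np.float64(304.0), np.float64(119.0)]
yaw 95.88187834563027
[[650.  224.6  54. ]
 [567.5 216.8  54. ]
 [650.4 209.3  54. ]
 [568.8 202.7  54. ]]
[[644.3 205.9  28.5]
 [644.8 184.9  28.5]
 [581.3 179.7  28.5]
 [579.4 200.6  28.5]]
t 0.15 tcp [170.8 574.9 230.4] yaw 163.45 F [0.1 0.  0.5] w 85.5
travel [-436.2 -554.6   31.2] rows>= 16.9
then turn 79.25
```

{"method": "apply_moves", "body": {"deltas": [{"travel": [-22, -28, 0], "turn": 0}, {"travel": [-22, -28, 0], "turn": 0}, {"travel": [-22, -28, 0], "turn": 0}, {"travel": [-22, -28, 0], "turn": 0}, {"travel": [-22, -28, 0], "turn": 0}, {"travel": [-22, -28, 0], "turn": 0}, {"travel": [-22, -28, 0], "turn": 0}, {"travel": [-22, -28, 0], "turn": 0}, {"travel": [-22, -28, 0], "turn": 0}, {"travel": [-22, -28, 0], "turn": 0}, {"travel": [-22, -28, 0], "turn": 0}, {"travel": [-22, -28, 0], "turn": 0}], "jaw": 1}}

```text
time: 1.15
tcp_pos: [328.3, 176.3, 231.2]
tcp_rot: [3.141, 0.0, 2.853]
force: [0.6, 0.3, 0.6]
gripper_width: 85.5
finger_force: 0.0
```

{"method": "apply_moves", "body": {"deltas": [{"travel": [-22, -28, 0], "turn": 0}, {"travel": [-22, -28, 0], "turn": 0}, {"travel": [-22, -28, 0], "turn": 0}, {"travel": [-22, -28, 0], "turn": 0}, {"travel": [-22, -28, 0], "turn": 0}, {"travel": [-22, -28, 0], "turn": 0}, {"travel": [0, 0, 0], "turn": 7}, {"travel": [0, 0, 0], "turn": 7}, {"travel": [0, 0, 0], "turn": 7}, {"travel": [0, 0, 0], "turn": 7}, {"travel": [0, 0, 0], "turn": 7}, {"travel": [0, 0, 0], "turn": 7}]}}

```text
time: 2.15
tcp_pos: [406.8, -20.8, 231.0]
tcp_rot: [-3.141, -0.0, 2.113]
force: [-0.2, 0.1, -0.0]
gripper_width: 85.4
finger_force: 0.0
```

{"method": "apply_moves", "body": {"deltas": [{"travel": [0, 0, 0], "turn": 7}, {"travel": [0, 0, 0], "turn": 7}, {"travel": [0, 0, 0], "turn": 7}, {"travel": [0, 0, 0], "turn": 7}, {"travel": [0, 0, 0], "turn": 7}, {"travel": [0, 0, 0], "turn": 2.3}, {"travel": [0, 0, 0], "turn": 0}, {"travel": [0, 0, 0], "turn": 0}]}}

```text
time: 2.82
tcp_pos: [406.9, -20.7, 231.1]
tcp_rot: [-3.141, -0.0, 1.47]
force: [-0.4, -0.4, -0.3]
gripper_width: 85.6
finger_force: 0.0
```

```bash
python3 - <<'E'
from h import *
go(431,-81,100,84.2);C=cam("wrist");im=r.get_image("wrist");show("w1",im)
H,S,V=cv2.split(cv2.cvtColor(im,cv2.COLOR_RGB2HSV))
print("cast",rect(C,((V>190)&(S<30)),24))
E
```

```text
t 2.8167 tcp [406.9 -20.7 231.1] yaw 84.25 F [-0.4 -0.4 -0.3] w 85.6
travel [-57.6  30.1 131.1] rows>= 3.5
then turn 0.05
cast [ 97.9 -50.7  89.7 136.6 186.3]
```

View pics/w1.png

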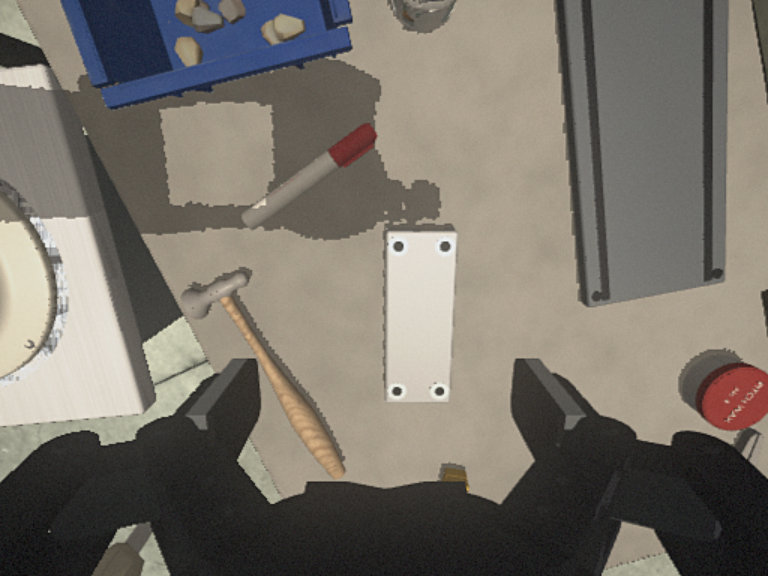

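The wrist view shows the casting's corners at (386,233), (456,232), (450,402) and (386,402). The plate's near corners are at about (583,305) and (723,280).

```bash
python3 - <<'E'
from h import *
C=cam("wrist");im=cv2.imread("pics/w1.png")
g=cv2.cvtColor(im,cv2.COLOR_BGR2HSV);m=(g[...,2]>195)&(g[...,1]<40);k=np.zeros_like(m);k[222:412,370:470]=1
m=cv2.resize((m&k).astype(np.uint8),(512,384),interpolation=0)
print("cast",rect(C,m,24))
c=plane(C,np.array([(386,233),(456,232),(450,402),(386,402)])/1.5,24);print(c.round(1),c.mean(0))
print(plane(C,np.array([(584,306),(724,281)])/1.5,16).round(1))
E
```

```text
cast [430.  -79.   84.   56.6 155.2]
[[ 408.2    0.6   24. ]
 [ 465.7   -4.3   24. ]
 [ 451.5 -160.6   24. ]
 [ 392.7 -154.7   24. ]] [429.54833828 -79.73959017  24.        ]
[[575.9 -82.1  16. ]
 [696.3 -71.2  16. ]]
```

```bash
python3 -c "
from h import *
go(430.5,-80,3,84.2)"
```

```text
t 2.8667 tcp [406.9 -20.7 231.1] yaw 84.25 F [0.3 0.3 0.3] w 85.5
travel [-56.6  29.5 228.1] rows>= 5.7
then turn 0.05
```

{"method": "apply_moves", "body": {"deltas": [{"travel": [-14, 7.4, 30], "turn": 0}, {"travel": [-14, 7.4, 30], "turn": 0}, {"travel": [-14, 7.4, 30], "turn": 0}, {"travel": [-14.6, 7.3, 30], "turn": 0}, {"travel": [0, 0, 30], "turn": 0}, {"travel": [0, 0, 30], "turn": 0}, {"travel": [0, 0, 28], "turn": 0}, {"travel": [0, 0, 15], "turn": 0}, {"travel": [0, 0, 4], "turn": 0}, {"travel": [0, 0, 0], "turn": 0}]}}

```text
time: 3.7
tcp_pos: [429.5, -79.8, 3.0]
tcp_rot: [-3.139, -0.0, 1.47]
force: [-0.0, -0.0, -0.5]
gripper_width: 85.7
finger_force: 0.0
```

{"method": "apply_moves", "body": {"deltas": [{"travel": [0, 0, 0], "turn": 0}, {"travel": [0, 0, 0], "turn": 0}, {"travel": [0, 0, 0], "turn": 0}, {"travel": [0, 0, 0], "turn": 0}, {"travel": [0, 0, 0], "turn": 0}, {"travel": [0, 0, 0], "turn": 0}, {"travel": [0, 0, 0], "turn": 0}], "jaw": -1, "newtons": 60}}

```text
time: 4.28
tcp_pos: [432.0, -80.4, 6.7]
tcp_rot: [3.138, 0.001, 1.469]
force: [-1.0, 0.4, 6.8]
gripper_width: 58.5
finger_force: 67.1
```

{"method": "apply_moves", "body": {"deltas": [{"travel": [0, 0, -10], "turn": 0}, {"travel": [0, 0, -30], "turn": 0}, {"travel": [0, 0, -30], "turn": 0}, {"travel": [0, 0, -30], "turn": 0}, {"travel": [0, 0, 0], "turn": 0}]}}

```text
time: 4.7
tcp_pos: [433.2, -80.7, 111.4]
tcp_rot: [3.131, 0.002, 1.469]
force: [1.3, -0.2, -2.6]
gripper_width: 58.5
finger_force: 67.3
```

```bash
python3 -c "
from h import *
go(618.9,118,111,95.7)"
```

```text
t 4.7 tcp [433.2 -80.7 111.4] yaw 84.16 F [ 1.3 -0.2 -2.6] w 58.5
travel [216.6 164.5   1.7] rows>= 6.5
then turn -11.54
```

{"method": "apply_moves", "body": {"deltas": [{"travel": [24, 18.3, 0], "turn": 0}, {"travel": [24, 18.3, 0], "turn": 0}, {"travel": [24, 18.3, 0], "turn": 0}, {"travel": [24, 18.3, 0], "turn": 0}, {"travel": [24, 18.3, 0], "turn": 0}, {"travel": [24, 18.3, 0], "turn": 0}, {"travel": [24, 18.3, 0], "turn": 0}, {"travel": [24, 18.3, 0], "turn": 0}, {"travel": [24.6, 18.3, 0], "turn": 0}, {"travel": [0, 0, 0], "turn": -6}, {"travel": [0, 0, 0], "turn": -5.5}, {"travel": [0, 0, 0], "turn": 0}]}}

```text
time: 5.7
tcp_pos: [615.7, 119.1, 101.6]
tcp_rot: [-3.138, 0.0, 1.674]
force: [-0.3, -0.2, -4.6]
gripper_width: 58.5
finger_force: 67.5
```

```bash
python3 - <<'E'
from h import *
go(618.9,123.9,80,95.7);C=cam("wrist");im=r.get_image("wrist");show("w2",im);print(repr(C))
E
```

```text
t 5.7 tcp [615.7 119.1 101.6] yaw 95.9 F [-0.3 -0.2 -4.6] w 58.5
travel [ 4.4  3.8 21.6] rows>= 0.5
then turn 0.2
(array([[281.77981156,   0.        , 256.75049599],
       [  0.        , 281.77981156, 194.34127661],
       [  0.        ,   0.        ,   1.        ]]), array([[ 0.99466225,  0.10069803,  0.02251493],
       [ 0.10304059, -0.95782686, -0.2682356 ],
       [-0.00544539,  0.26912377, -0.9630902 ]]), array([608.34736927, 187.72027653, 243.20257208]))
```

View pics/w2.png

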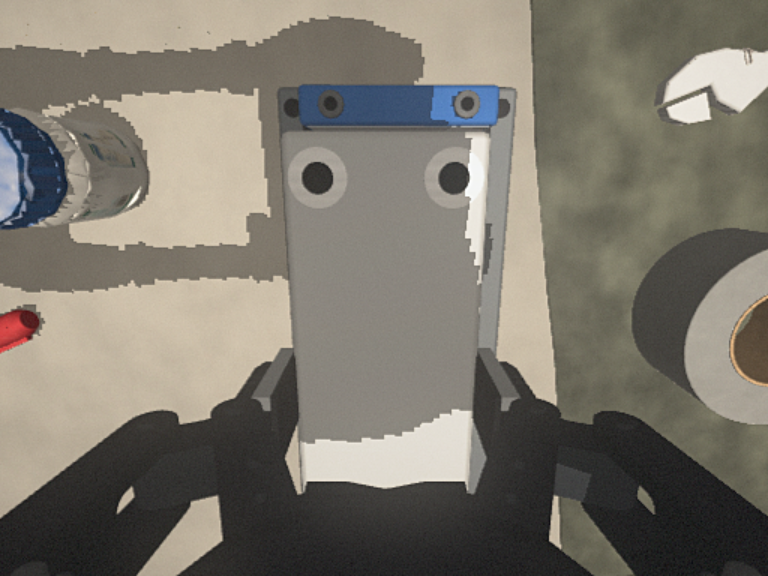

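The casting hangs straight in the grip. Its far top edge runs from (285,131) to (490,131). The fence's inner top edge runs from (302,125) to (497,125), so the casting sits slightly to the left of the fence.

```bash
python3 - <<'E'
from h import *
C=cam("wrist")
for z in(110,115,118,121,125):
    c=plane(C,np.array([(285,131),(490,131)])/1.5,z);print(z,np.linalg.norm(c[1]-c[0]).round(1),c.round(1).tolist(),c.mean(0).round(1))
f=plane(C,np.array([(301,125),(498,125),(299,86),(498,86)])/1.5,54);print(f.round(1).tolist(),np.linalg.norm(f[1]-f[0]),f[:2].mean(0))
print(plane(C,np.array([(279,88),(517,87)])/1.5,16).round(1))
E
```

```text
110 60.9 [[577.2, 196.5, 110.0], [637.8, 202.4, 110.0]] [607.5 199.5 110. ]
115 58.6 [[578.4, 196.2, 115.0], [636.7, 201.8, 115.0]] [607.5 199.  115. ]
118 57.2 [[579.1, 196.0, 118.0], [636.0, 201.5, 118.0]] [607.5 198.7 118. ]
121 55.9 [[579.8, 195.8, 121.0], [635.4, 201.2, 121.0]] [607.6 198.5 121. ]
125 54.1 [[580.7, 195.5, 125.0], [634.5, 200.7, 125.0]] [607.6 198.1 125. ]
[[570.6, 203.3, 54.0], [652.9, 211.4, 54.0], [569.2, 218.3, 54.0], [650.4, 226.1, 54.0]] 82.6872421436065 [611.77974238 207.35170775  54.        ]
[[551.5 222.6  16. ]
 [668.1 234.4  16. ]]
```

{"method": "apply_moves", "body": {"deltas": [{"travel": [4.7, 5, 0], "turn": 0}, {"travel": [0, 0, 20], "turn": 0}, {"travel": [0, 0, 20], "turn": 0}, {"travel": [0, 0, 14], "turn": 0}, {"travel": [0, 0, 4], "turn": 0}, {"travel": [0, 0, 0], "turn": 0}, {"travel": [0, 0, 0], "turn": 0}], "newtons": 30}}

```text
time: 6.33
tcp_pos: [621.2, 123.8, 46.8]
tcp_rot: [3.141, -0.0, 1.669]
force: [-0.8, -0.3, -4.6]
gripper_width: 58.1
finger_force: 67.3
```

{"method": "apply_moves", "body": {"deltas": [{"travel": [0, 0, 2], "turn": 0}, {"travel": [0, 0, 2], "turn": 0}, {"travel": [0, 0, 0], "turn": 0}]}}

```text
time: 6.58
tcp_pos: [621.3, 123.8, 42.9]
tcp_rot: [3.14, -0.0, 1.669]
force: [-0.9, 1.2, -4.9]
gripper_width: 58.2
finger_force: 67.4
```

{"method": "apply_moves", "body": {"deltas": [{"travel": [0, 0, 2], "turn": 0}, {"travel": [0, 0, 2], "turn": 0}, {"travel": [0, 0, 0], "turn": 0}]}}

```text
time: 6.83
tcp_pos: [620.7, 123.8, 37.8]
tcp_rot: [-3.141, 0.0, 1.669]
force: [-0.4, 0.4, -5.5]
gripper_width: 58.5
finger_force: 67.4
```

{"method": "apply_moves", "body": {"deltas": [{"travel": [0, 0, 1.5], "turn": 0}, {"travel": [0, 0, 1.5], "turn": 0}, {"travel": [0, 0, 0], "turn": 0}], "jaw": -1, "newtons": 25}}

```text
time: 7.08
tcp_pos: [621.1, 123.8, 35.4]
tcp_rot: [3.141, -0.0, 1.669]
force: [-0.8, -0.8, -2.7]
gripper_width: 58.0
finger_force: 67.8
```

{"method": "apply_moves", "body": {"deltas": [{"travel": [0, 0, 1.5], "turn": 0}, {"travel": [0, 0, 1.5], "turn": 0}, {"travel": [0, 0, 0], "turn": 0}]}}

```text
time: 7.33
tcp_pos: [621.5, 123.5, 33.5]
tcp_rot: [3.14, 0.0, 1.669]
force: [-2.7, -3.1, 2.8]
gripper_width: 58.3
finger_force: 68.4
```

{"method": "apply_moves", "body": {"deltas": [{"travel": [0, 0, 1.5], "turn": 0}, {"travel": [0, 0, 1.5], "turn": 0}, {"travel": [0, 0, 0], "turn": 0}]}}

```text
time: 7.58
tcp_pos: [621.9, 123.4, 30.5]
tcp_rot: [3.139, 0.0, 1.669]
force: [-1.5, -5.0, 6.5]
gripper_width: 58.4
finger_force: 68.8
```

{"method": "apply_moves", "body": {"deltas": [{"travel": [0, 0, 1.5], "turn": 0}, {"travel": [0, 0, 0], "turn": 0}, {"travel": [0, 0, 0], "turn": 0}]}}

```text
time: 7.83
tcp_pos: [622.0, 123.4, 29.9]
tcp_rot: [3.139, 0.001, 1.669]
force: [-1.6, -5.4, 7.9]
gripper_width: 58.3
finger_force: 69.1
```

{"method": "apply_moves", "body": {"deltas": [{"travel": [0, 0, 0], "turn": 0}, {"travel": [0, 0, 0], "turn": 0}, {"travel": [0, 0, 0], "turn": 0}, {"travel": [0, 0, 0], "turn": 0}, {"travel": [0, 0, 0], "turn": 0}, {"travel": [0, 0, -10], "turn": 0}, {"travel": [0, 0, -35], "turn": 0}, {"travel": [0, 0, -40], "turn": 0}, {"travel": [0, 0, -40], "turn": 0}, {"travel": [0, 0, -40], "turn": 0}, {"travel": [0, 0, 0], "turn": 0}, {"travel": [0, 0, 0], "turn": 0}], "jaw": 1}}

```text
time: 8.83
tcp_pos: [622.5, 124.1, 198.3]
tcp_rot: [3.133, -0.0, 1.67]
force: [-0.3, -0.0, -0.9]
gripper_width: 85.2
finger_force: 0.0
```

```bash
python3 - <<'E'
from h import *
go(441.3,-301,200,74.1);C=cam("wrist");im=r.get_image("wrist");show("w3",im)
E
```

```text
t 8.8333 tcp [622.5 124.1 198.3] yaw 95.66 F [-0.3 -0.  -0.9] w 85.2
travel [-405.2 -222.2   -3.8] rows>= 11.1
then turn 21.56
```

View pics/w3.png

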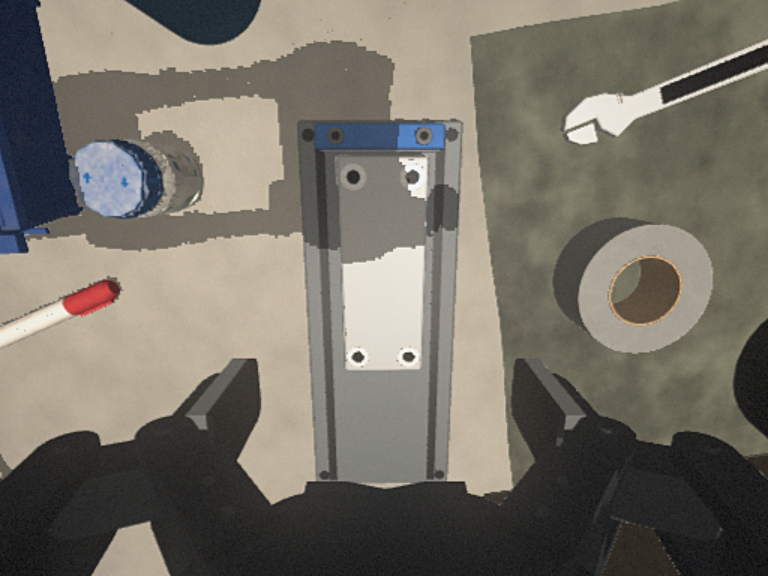

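The casting lies sloped and straight. Its far edge is at (337–428,155), its near edge is at (345–421,370), and the fence edge is at (318–444,150).

```bash
python3 - <<'E'
from h import *
C=cam("wrist")
a=plane(C,np.array([(337,155),(428,155)])/1.5,53.5);b=plane(C,np.array([(345,370),(421,370)])/1.5,39.5);f=plane(C,np.array([(318,150),(444,150)])/1.5,54)
p=plane(C,np.array([(301,122),(463,122)])/1.5,16)
q=plane(C,np.array([(317,482),(446,482)])/1.5,16)
for k in(a,b,f,p,q):print(k.round(1).tolist(),k.mean(0).round(1))
E
```

```text
[[582.3, 200.8, 53.5], [640.1, 206.5, 53.5]] [611.2 203.6  53.5]
[[597.7, 44.6, 39.5], [655.8, 50.3, 39.5]] [626.8  47.5  39.5]
[[570.2, 202.6, 54.0], [649.7, 210.5, 54.0]] [610.  206.5  54. ]
[[551.3, 221.6, 16.0], [665.5, 232.9, 16.0]] [608.4 227.2  16. ]
[[579.4, -79.7, 16.0], [695.0, -68.4, 16.0]] [637.2 -74.   16. ]
```

{"method": "apply_moves", "body": {"deltas": [{"travel": [-31.7, -18.2, 4], "turn": 0}, {"travel": [-31.7, -18.2, 4], "turn": 0}, {"travel": [-31.7, -18.2, 4], "turn": 0}, {"travel": [-31.7, -18.2, 4], "turn": 0}, {"travel": [-31.7, -18.2, 4], "turn": 0}, {"travel": [-31.7, -18.2, 4], "turn": 0}, {"travel": [-31.7, -18.2, 4], "turn": 0}, {"travel": [-31.7, -18.2, 4], "turn": 0}, {"travel": [-31.7, -18.2, 4], "turn": 0}, {"travel": [-31.7, -18.2, 4], "turn": 0}, {"travel": [-31.7, -18.2, 4], "turn": 0}, {"travel": [0, 0, 0], "turn": 5.4}]}}

```text
time: 9.88
tcp_pos: [452.1, -247.4, 145.5]
tcp_rot: [-3.136, -0.0, 1.571]
force: [0.6, 0.1, 0.8]
gripper_width: 85.1
finger_force: 0.0
```

{"method": "apply_moves", "body": {"deltas": [{"travel": [0, 0, 0], "turn": 5.4}, {"travel": [0, 0, 0], "turn": 5.4}, {"travel": [0, 0, 0], "turn": 5.4}, {"travel": [0, 0, 0], "turn": 0}, {"travel": [0, 0, 0], "turn": 0}]}}

```text
time: 10.3
tcp_pos: [455.5, -242.5, 147.2]
tcp_rot: [-3.139, -0.001, 1.295]
force: [-0.2, 0.5, -0.8]
gripper_width: 85.7
finger_force: 0.0
```

```bash
python3 - <<'E'
from h import *
C=cam("wrist");im=r.get_image("wrist");show("w4",im);H,S,V=cv2.split(cv2.cvtColor(im,cv2.COLOR_RGB2HSV))
m=((S>140)&(H>18)&(H<75)).astype(np.uint8);m=cv2.morphologyEx(m,3,np.ones((9,9)))
q=rect(C,m,27);print("level",q)
go(q[0],q[1],5,q[2])
E
```

```text
level [ 440.6 -299.4   74.5   20.8  113.1]
t 10.35 tcp [ 455.6 -242.5  147.5] yaw 74.23 F [ 0.1 -0.6  0.1] w 85.3
travel [-58.9   1.3 142.5] rows>= 3.7
then turn -0.27
```

View pics/w4.png

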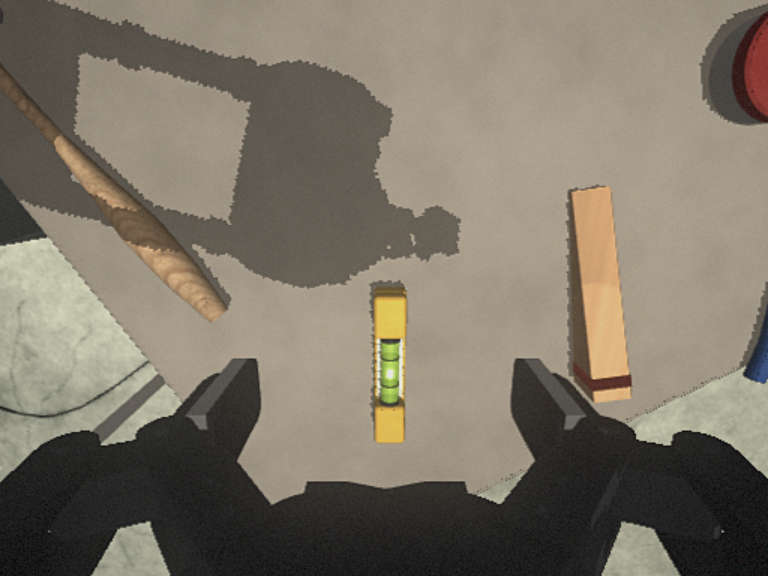

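The level is centred at about (390,367) in the picture, in line with the gripper. The wedge lies at (570–630, 187–400).

{"method": "apply_moves", "body": {"deltas": [{"travel": [-20, 0.4, 15], "turn": 0}, {"travel": [-20, 0.4, 25], "turn": 0}, {"travel": [-18.9, 0.5, 30], "turn": 0}, {"travel": [0, 0, 30], "turn": 0}, {"travel": [0, 0, 25], "turn": 0}, {"travel": [0, 0, 14], "turn": 0}, {"travel": [0, 0, 4.5], "turn": 0}, {"travel": [0, 0, 0], "turn": 0}]}}

```text
time: 11.02
tcp_pos: [440.2, -299.0, 3.4]
tcp_rot: [-3.138, -0.001, 1.294]
force: [-0.4, -0.2, 0.9]
gripper_width: 85.4
finger_force: 0.0
```

{"method": "apply_moves", "body": {"deltas": [{"travel": [0, 0, 0], "turn": 0}, {"travel": [0, 0, 0], "turn": 0}, {"travel": [0, 0, 0], "turn": 0}, {"travel": [0, 0, 0], "turn": 0}, {"travel": [0, 0, 0], "turn": 0}, {"travel": [0, 0, 0], "turn": 0}, {"travel": [0, 0, 0], "turn": 0}, {"travel": [0, 0, 0], "turn": 0}], "jaw": -1, "newtons": 30}}

```text
time: 11.68
tcp_pos: [441.7, -300.2, 6.3]
tcp_rot: [3.14, 0.001, 1.293]
force: [-0.7, 0.2, 6.2]
gripper_width: 20.8
finger_force: 30.7
```

{"method": "apply_moves", "body": {"deltas": [{"travel": [0, 0, -20], "turn": 0}, {"travel": [0, 0, -35], "turn": 0}, {"travel": [0, 0, -35], "turn": 0}, {"travel": [0, 0, -30], "turn": 0}, {"travel": [0, 0, 0], "turn": 0}]}}

```text
time: 12.1
tcp_pos: [443.3, -301.6, 132.7]
tcp_rot: [3.132, 0.004, 1.293]
force: [0.3, -0.7, 0.1]
gripper_width: 21.2
finger_force: 30.0
```

```bash
python3 -c "
from h import *
f=np.radians(95.5);c=np.array([623.5,74.5]);p=c+58*np.array([np.cos(f),np.sin(f)]);print(p)
go(*p,125,95.5)"
```

```text
[617.94094635 132.23297951]
t 12.1 tcp [ 443.3 -301.6  132.7] yaw 74.05 F [ 0.3 -0.7  0.1] w 21.2
travel [465.2  48.6   6.3] rows>= 11.2
then turn -21.45
```

{"method": "apply_moves", "body": {"deltas": [{"travel": [38.8, 4, 0], "turn": 0}, {"travel": [38.8, 4, 0], "turn": 0}, {"travel": [38.8, 4, 0], "turn": 0}, {"travel": [38.8, 4, 0], "turn": 0}, {"travel": [38.8, 4, 0], "turn": 0}, {"travel": [38.8, 4, 0], "turn": 0}, {"travel": [38.8, 4, 0], "turn": 0}, {"travel": [38.8, 4, 0], "turn": 0}, {"travel": [38.8, 4, 0], "turn": 0}, {"travel": [38.8, 4, 0], "turn": 0}, {"travel": [38.8, 4, 0], "turn": 0}, {"travel": [38.8, 4, 0], "turn": 0}]}}

```text
time: 13.1
tcp_pos: [615.1, 136.5, 123.7]
tcp_rot: [-3.14, 0.001, 1.293]
force: [0.8, -1.0, -0.1]
gripper_width: 21.0
finger_force: 30.0
```

{"method": "apply_moves", "body": {"deltas": [{"travel": [0, 0, 0], "turn": -5.4}, {"travel": [0, 0, 0], "turn": -5.4}, {"travel": [0, 0, 0], "turn": -5.4}, {"travel": [0, 0, 0], "turn": -5.3}, {"travel": [0, 0, 0], "turn": 0}, {"travel": [0, 0, 0], "turn": 0}, {"travel": [0, 0, 0], "turn": 0}]}}

```text
time: 13.68
tcp_pos: [614.9, 134.4, 124.5]
tcp_rot: [-3.14, 0.0, 1.665]
force: [0.4, 0.4, -1.4]
gripper_width: 21.0
finger_force: 30.0
```

```bash
python3 - <<'E'
from h import *
go(618,132,125,95.5);im=r.get_image("wrist");show("w5",im)
E
```

```text
t 13.6833 tcp [614.9 134.4 124.5] yaw 95.39 F [ 0.4  0.4 -1.4] w 21.0
travel [-2.7  2.8 -0.5] rows>= 0.1
then turn -0.11
```

View pics/w5.png

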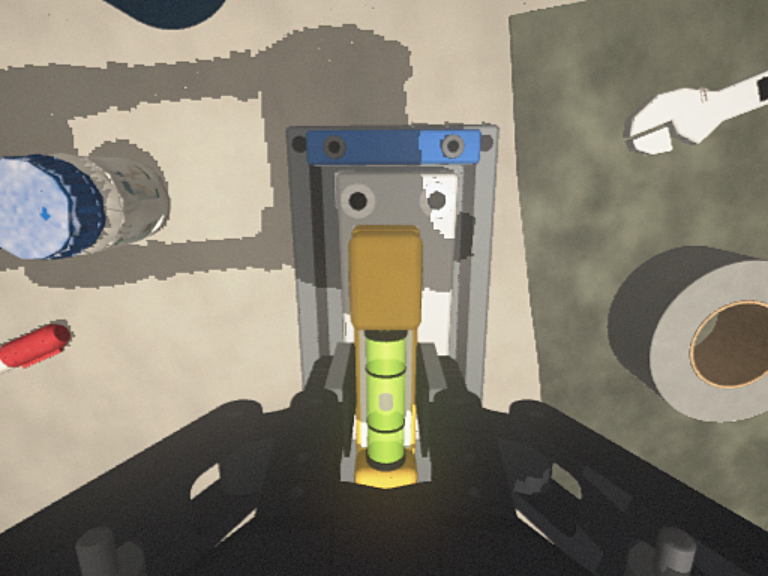

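The level hangs straight over the casting and needs to move about 3 mm to +x.

{"method": "apply_moves", "body": {"deltas": [{"travel": [-2.7, 2.8, 10], "turn": 0}, {"travel": [0, 0, 20], "turn": 0}, {"travel": [0, 0, 20], "turn": 0}, {"travel": [0, 0, 10], "turn": 0}, {"travel": [0, 0, 3], "turn": 0}, {"travel": [0, 0, 0], "turn": 0}, {"travel": [0, 0, 0], "turn": 0}]}}

```text
time: 14.32
tcp_pos: [618.7, 132.2, 63.1]
tcp_rot: [3.141, -0.0, 1.667]
force: [-0.3, -0.4, -0.4]
gripper_width: 20.8
finger_force: 30.0
```

{"method": "apply_moves", "body": {"deltas": [{"travel": [0, 0, 1.5], "turn": 0}, {"travel": [0, 0, 1.5], "turn": 0}, {"travel": [0, 0, 0], "turn": 0}], "newtons": 20, "jaw": -1}}

```text
time: 14.57
tcp_pos: [618.6, 132.3, 59.9]
tcp_rot: [3.141, -0.0, 1.668]
force: [-0.4, -0.5, -1.7]
gripper_width: 20.6
finger_force: 30.0
```

{"method": "apply_moves", "body": {"deltas": [{"travel": [0, 0, 1.5], "turn": 0}, {"travel": [0, 0, 1.5], "turn": 0}, {"travel": [0, 0, 0], "turn": 0}]}}

```text
time: 14.82
tcp_pos: [618.8, 132.0, 57.2]
tcp_rot: [3.14, 0.0, 1.668]
force: [-0.1, -0.6, 3.9]
gripper_width: 20.8
finger_force: 30.6
```

{"method": "apply_moves", "body": {"deltas": [{"travel": [0, 0, 1.5], "turn": 0}, {"travel": [0, 0, 1.5], "turn": 0}, {"travel": [0, 0, 0], "turn": 0}]}}

```text
time: 15.07
tcp_pos: [618.9, 131.7, 54.1]
tcp_rot: [3.14, 0.001, 1.667]
force: [0.7, -2.7, 5.3]
gripper_width: 20.9
finger_force: 31.0
```

{"method": "apply_moves", "body": {"deltas": [{"travel": [0, 0, 1], "turn": 0}, {"travel": [0, 0, 0], "turn": 0}]}}

```text
time: 15.23
tcp_pos: [619.0, 131.7, 54.1]
tcp_rot: [3.139, 0.001, 1.667]
force: [-2.6, -3.6, 9.7]
gripper_width: 20.9
finger_force: 31.4
```

{"method": "apply_moves", "body": {"deltas": [{"travel": [0, 0, 0], "turn": 0}, {"travel": [0, 0, 0], "turn": 0}, {"travel": [0, 0, 0], "turn": 0}, {"travel": [0, 0, 0], "turn": 0}, {"travel": [0, 0, 0], "turn": 0}, {"travel": [0, 0, -15], "turn": 0}, {"travel": [0, 0, -35], "turn": 0}, {"travel": [0, 0, -40], "turn": 0}, {"travel": [0, 0, -40], "turn": 0}, {"travel": [0, 0, -10], "turn": 0}, {"travel": [0, 0, 0], "turn": 0}, {"travel": [0, 0, 0], "turn": 0}], "jaw": 1}}

```text
time: 16.23
tcp_pos: [618.6, 132.3, 192.7]
tcp_rot: [3.14, -0.0, 1.668]
force: [-0.4, 0.2, -1.1]
gripper_width: 85.6
finger_force: 0.0
```

```bash
python3 - <<'E'
from h import *
# look spot: 70 mm to +y of wedge
go(596,-225,150,84.3);im=r.get_image("wrist");show("w6",im)
C=cam("wrist");H,S,V=cv2.split(cv2.cvtColor(im,cv2.COLOR_RGB2HSV))
m=((S>140)&(H>15)&(H<75)).astype(np.uint8);m=cv2.morphologyEx(m,3,np.ones((9,9)));print(rect(C,m,76))
E
```

```text
t 16.2333 tcp [618.6 132.3 192.7] yaw 95.56 F [-0.4  0.2 -1.1] w 85.6
travel [-353.4  -57.2   42.6] rows>= 8.6
then turn 11.26
[616.8 131.8  95.4  20.2 107. ]
```

View pics/w6.png

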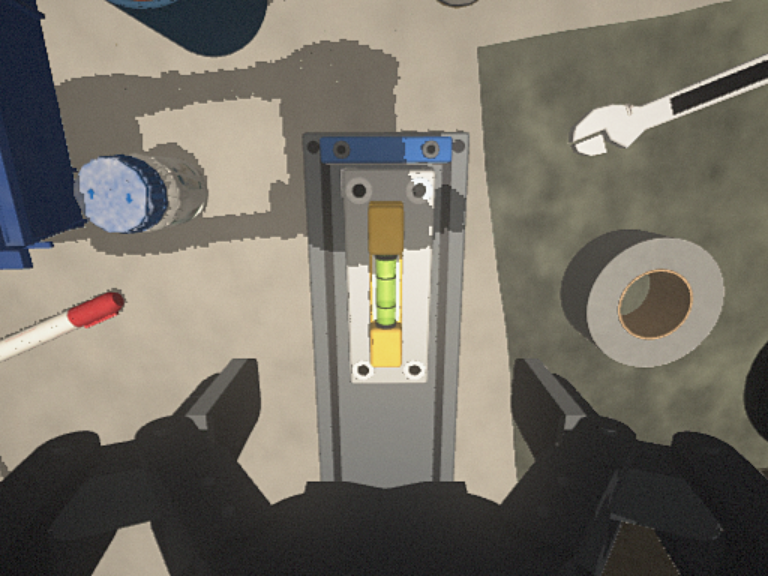

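{"method": "apply_moves", "body": {"deltas": [{"travel": [-35.3, -5.7, 4], "turn": 0}, {"travel": [-35.3, -5.7, 4], "turn": 0}, {"travel": [-35.3, -5.7, 4], "turn": 0}, {"travel": [-35.3, -5.7, 4], "turn": 0}, {"travel": [-35.3, -5.7, 4], "turn": 0}, {"travel": [-35.3, -5.7, 4], "turn": 0}, {"travel": [-35.3, -5.7, 4], "turn": 0}, {"travel": [-35.3, -5.7, 4], "turn": 0}, {"travel": [-35.3, -5.7, 4], "turn": 0}, {"travel": [-35.3, -5.7, 4], "turn": 0}, {"travel": [0, 0, 0], "turn": 5.6}, {"travel": [0, 0, 0], "turn": 5.6}]}}

```text
time: 17.28
tcp_pos: [593.7, -226.7, 147.8]
tcp_rot: [-3.135, -0.002, 1.464]
force: [-0.0, 0.5, -0.1]
gripper_width: 85.2
finger_force: 0.0
```

{"method": "apply_moves", "body": {"deltas": [{"travel": [0, 0, 0], "turn": 0}, {"travel": [0, 0, 0], "turn": 0}, {"travel": [0, 0, 0], "turn": 0}]}}

```text
time: 17.53
tcp_pos: [595.3, -224.1, 150.7]
tcp_rot: [-3.139, -0.001, 1.476]
force: [-0.4, 0.9, 0.0]
gripper_width: 85.7
finger_force: 0.0
```

```bash
python3 - <<'E'
from h import *
C=cam("wrist");im=r.get_image("wrist");show("w7",im)
go(589,-347,10,84.3)
E
```

```text
t 17.5833 tcp [ 595.5 -224.   151.2] yaw 84.53 F [1.1 0.4 0.5] w 85.8
travel [-123.1    5.5  141.2] rows>= 4.5
then turn 0.23
```

View pics/w7.png

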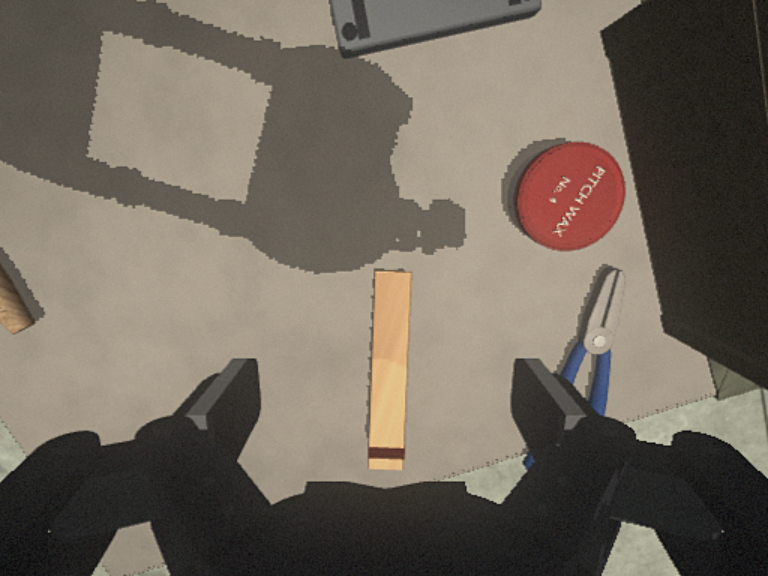

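The wedge's thin end is at (375–411,270) and its thick end is at (369–404,469).

```bash
python3 - <<'E'
from h import *
C=cam("wrist")
a=plane(C,np.array([(375,270),(411,271)])/1.5,5).mean(0);b=plane(C,np.array([(369,469),(404,469)])/1.5,33).mean(0)
d=(a-b)[:2];print(a,b,np.linalg.norm(d),np.degrees(np.arctan2(d[1],d[0])))
u=d/np.linalg.norm(d);g=b[:2]+18*u;print(g);go(*g,5,np.degrees(np.arctan2(d[1],d[0])))
E
```

```text
[ 599.72469685 -220.81515762    5.        ] [ 581.9355646  -360.36864746   33.        ] 140.6827272680091 82.73558238127795
[ 584.21163919 -342.51313054]
t 17.5833 tcp [ 595.5 -224.   151.2] yaw 84.53 F [1.1 0.4 0.5] w 85.8
travel [-119.1    0.3  146.2] rows>= 4.5
then turn 1.79
```

{"method": "apply_moves", "body": {"deltas": [{"travel": [0, 0, 0], "turn": 1.2}, {"travel": [-29, -0.3, 15], "turn": 0}, {"travel": [-30, -0.5, 15], "turn": 0}, {"travel": [-30, -0.6, 20], "turn": 0}, {"travel": [-30, -0.6, 25], "turn": 0}, {"travel": [0, 0, 30], "turn": 0}, {"travel": [0, 0, 25], "turn": 0}, {"travel": [0, 0, 12], "turn": 0}, {"travel": [0, 0, 4], "turn": 0}, {"travel": [0, 0, 0], "turn": 0}]}}

```text
time: 18.42
tcp_pos: [579.3, -341.8, 5.5]
tcp_rot: [-3.14, -0.001, 1.452]
force: [-0.6, 0.5, -0.1]
gripper_width: 85.2
finger_force: 0.0
```

{"method": "apply_moves", "body": {"deltas": [{"travel": [0, 0, 0], "turn": 0}, {"travel": [0, 0, 0], "turn": 0}, {"travel": [0, 0, 0], "turn": 0}, {"travel": [0, 0, 0], "turn": 0}, {"travel": [0, 0, 0], "turn": 0}, {"travel": [0, 0, 0], "turn": 0}, {"travel": [0, 0, 0], "turn": 0}, {"travel": [0, 0, 0], "turn": 0}], "jaw": -1, "newtons": 50}}

```text
time: 19.08
tcp_pos: [580.3, -343.0, 7.8]
tcp_rot: [3.139, 0.001, 1.451]
force: [0.8, 0.2, 6.0]
gripper_width: 25.1
finger_force: 49.3
```

{"method": "apply_moves", "body": {"deltas": [{"travel": [0, 0, -10], "turn": 0}, {"travel": [0, 0, -25], "turn": 0}, {"travel": [0, 0, -25], "turn": 0}, {"travel": [0, 0, -20], "turn": 0}, {"travel": [0, 0, 0], "turn": 0}, {"travel": [0, 0, 0], "turn": 0}]}}

```text
time: 19.58
tcp_pos: [580.1, -343.0, 88.0]
tcp_rot: [3.139, 0.001, 1.451]
force: [-0.6, -0.1, -1.5]
gripper_width: 25.0
finger_force: 48.6
```

```bash
python3 -c "
from h import *
f=np.radians(95.5);c=np.array([623.5,74.5]);u=np.array([np.cos(f),np.sin(f)])
# thin tip is 122 mm ahead of grasp; tip at plate y=-50 -> grasp -172
p=c-172*u;print(p);go(*p,85,95.5)"
```

```text
[639.98546943 -96.70814612]
t 19.5833 tcp [ 580.1 -343.    88. ] yaw 83.15 F [-0.6 -0.1 -1.5] w 25.0
travel [251.7  30.1   2.7] rows>= 6.1
then turn -12.35
```

{"method": "apply_moves", "body": {"deltas": [{"travel": [28, 3.4, 0], "turn": 0}, {"travel": [28, 3.4, 0], "turn": 0}, {"travel": [28, 3.4, 0], "turn": 0}, {"travel": [28, 3.4, 0], "turn": 0}, {"travel": [28, 3.4, 0], "turn": 0}, {"travel": [28, 3.4, 0], "turn": 0}, {"travel": [28, 3.4, 0], "turn": 0}, {"travel": [28, 3.3, 0], "turn": 0}, {"travel": [24, 3, 0], "turn": 0}, {"travel": [0, 0, 0], "turn": -6.2}, {"travel": [0, 0, 0], "turn": -6.2}, {"travel": [0, 0, 0], "turn": 0}]}}

```text
time: 20.58
tcp_pos: [637.9, -99.0, 83.6]
tcp_rot: [-3.137, -0.001, 1.673]
force: [0.1, 0.4, -1.0]
gripper_width: 25.3
finger_force: 48.6
```

{"method": "apply_moves", "body": {"deltas": [{"travel": [0, 0, 0], "turn": 0}, {"travel": [0, 0, 0], "turn": 0}]}}

```text
time: 20.75
tcp_pos: [638.3, -100.1, 84.9]
tcp_rot: [-3.139, -0.001, 1.664]
force: [-0.2, -0.0, -0.8]
gripper_width: 25.2
finger_force: 48.6
```

```bash
python3 - <<'E'
from h import *
im=r.get_image("wrist");np.save("w8.npy",im);C=cam("wrist")
go(640,-97,30,95.5)
H,S,V=cv2.split(cv2.cvtColor(im,cv2.COLOR_RGB2HSV))
# wood mask rows
m=(H>8)&(H<25)&(S>85)&(V>110);m[:, :200]=0;m[:,320:]=0
for y in range(0,384,8):
    x=np.flatnonzero(m[y]);
    if len(x)>5: print(y,x.min(),x.max(),len(x))
E
```

```text
t 20.8 tcp [ 638.5 -100.3   85.3] yaw 95.37 F [ 0.7 -0.4 -0.4] w 25.1
travel [ 3.1  1.9 55.3] rows>= 1.3
then turn -0.13
0 239 294 56
8 239 294 56
16 238 293 56
24 238 293 56
32 238 293 56
40 238 293 56
48 237 292 56
56 237 292 56
64 237 292 56
72 237 291 55
80 236 291 56
88 236 291 56
96 236 290 55
104 236 290 55
112 236 289 54
120 235 289 55
128 235 289 55
136 234 288 55
144 234 288 55
152 234 288 55
160 234 287 54
168 233 287 55
176 233 287 55
184 233 286 54
192 233 286 54
200 233 286 54
208 233 285 53
216 232 285 54
224 232 285 54
232 232 284 53
240 231 283 53
248 231 282 52
256 231 282 52
264 231 282 52
288 231 282 52
296 230 281 51
```

{"method": "apply_moves", "body": {"deltas": [{"travel": [0, 0, 0], "turn": -2.7}, {"travel": [0, 1.9, 10], "turn": 0}, {"travel": [0, 0, 20], "turn": 0}, {"travel": [0, 0, 18], "turn": 0}, {"travel": [0, 0, 7], "turn": 0}, {"travel": [0, 0, 0], "turn": 0}, {"travel": [0, 0, 0], "turn": 0}]}}

```text
time: 21.38
tcp_pos: [640.5, -99.8, 30.8]
tcp_rot: [-3.14, -0.0, 1.714]
force: [-0.8, 0.4, -0.7]
gripper_width: 25.3
finger_force: 48.6
```

{"method": "apply_moves", "body": {"deltas": [{"travel": [0, 0, 1.5], "turn": 0}, {"travel": [0, 0, 1.5], "turn": 0}, {"travel": [0, 0, 0], "turn": 0}, {"travel": [0, 0, 0], "turn": 0}]}}

```text
time: 21.72
tcp_pos: [641.2, -99.8, 29.0]
tcp_rot: [3.141, 0.0, 1.715]
force: [0.4, -1.2, -0.7]
gripper_width: 25.3
finger_force: 48.6
```

{"method": "apply_moves", "body": {"deltas": [{"travel": [0, 0, 1.5], "turn": 0}, {"travel": [0, 0, 1], "turn": 0}, {"travel": [0, 0, 0], "turn": 0}, {"travel": [0, 0, 0], "turn": 0}]}}

```text
time: 22.05
tcp_pos: [640.7, -99.7, 25.6]
tcp_rot: [-3.141, -0.0, 1.715]
force: [0.7, -0.5, -0.4]
gripper_width: 24.9
finger_force: 48.6
```

{"method": "apply_moves", "body": {"deltas": [{"travel": [0, 0, 1], "turn": 0}, {"travel": [0, 0, 1], "turn": 0}, {"travel": [0, 0, 0], "turn": 0}, {"travel": [0, 0, 0], "turn": 0}]}}

```text
time: 22.38
tcp_pos: [640.9, -99.7, 23.8]
tcp_rot: [3.141, 0.0, 1.715]
force: [0.1, -0.2, 0.1]
gripper_width: 25.4
finger_force: 48.6
```

{"method": "apply_moves", "body": {"deltas": [{"travel": [0, 0, 1], "turn": 0}, {"travel": [0, 0, 0], "turn": 0}, {"travel": [0, 0, 0], "turn": 0}]}}

```text
time: 22.63
tcp_pos: [641.0, -99.8, 23.6]
tcp_rot: [3.141, 0.0, 1.715]
force: [-2.2, -0.7, 4.9]
gripper_width: 25.3
finger_force: 48.7
```

```bash
python3 - <<'E'
from h import *
go(640,-97,23,95.5);C=cam("wrist");z=r.observe()["tcp_pos"][2]
im=r.get_image("wrist");np.save("w9.npy",im)
H,S,V=cv2.split(cv2.cvtColor(im,cv2.COLOR_RGB2HSV))
m=(H>8)&(H<25)&(S>85)&(V>110);m[:,:200]=0;m[:,320:]=0
for y in(0,20,40,80,120,160,200,240,280):
    x=np.flatnonzero(m[y]);
    if len(x)<5: print(y,"none");continue
    p=None;zz=35
    for _ in range(9):
        p=plane(C,[(x.min()+x.max())/2,y],zz)[0];u=np.array([np.cos(np.radians(95.5)),np.sin(np.radians(95.5))])
        q=p[:2]-[623.5,74.5];s=(p[:2]-r.observe()["tcp_pos"][:2])@u;zz=16+5+(122-s)/5
    print(y,x.min(),x.max(),"plate y",(q@u).round(1),"x",(q@[u[1],-u[0]]).round(1))
# top cam: bright casting near edge
E
```

```text
t 22.6333 tcp [641.  -99.8  23.6] yaw 98.25 F [-2.2 -0.7  4.9] w 25.3
travel [ 3.  -0.6  0.6] rows>= 0.1
then turn 2.75
0 238 294 plate y -56.8 x -1.9
20 237 293 plate y -65.2 x -1.9
40 237 293 plate y -73.6 x -1.4
80 236 291 plate y -90.7 x -1.3
120 235 289 plate y -108.1 x -1.1
160 233 287 plate y -126.0 x -1.1
200 232 286 plate y -144.2 x -0.7
240 231 283 plate y -162.8 x -0.7
280 none
```

{"method": "apply_moves", "body": {"deltas": [{"travel": [6, 0.28, 0], "turn": 0}, {"travel": [6, 0.28, 0], "turn": 0}, {"travel": [6, 0.28, 0], "turn": 0}, {"travel": [6, 0.28, 0], "turn": 0}, {"travel": [6, 0.28, 0], "turn": 0}, {"travel": [6, 0.28, 0], "turn": 0}, {"travel": [4, 0.2, 0], "turn": 0}, {"travel": [0, 0, 0], "turn": 0}]}}

```text
time: 23.35
tcp_pos: [637.7, -58.8, 23.8]
tcp_rot: [3.139, 0.0, 1.716]
force: [0.4, 0.3, 4.7]
gripper_width: 25.5
finger_force: 49.5
```

{"method": "apply_moves", "body": {"deltas": [{"travel": [2, 0.1, 0], "turn": 0}, {"travel": [2, 0.1, 0], "turn": 0}, {"travel": [2, 0.1, 0], "turn": 0}, {"travel": [0, 0, 0], "turn": 0}]}}

```text
time: 23.68
tcp_pos: [637.2, -53.6, 23.8]
tcp_rot: [3.139, 0.001, 1.715]
force: [0.3, -1.9, 6.1]
gripper_width: 25.4
finger_force: 49.5
```

{"method": "apply_moves", "body": {"deltas": [{"travel": [2, 0.1, 0], "turn": 0}, {"travel": [2, 0.1, 0], "turn": 0}, {"travel": [2, 0.1, 0], "turn": 0}, {"travel": [0, 0, 0], "turn": 0}]}}

```text
time: 24.02
tcp_pos: [636.6, -48.6, 23.8]
tcp_rot: [3.139, 0.003, 1.715]
force: [0.7, -4.8, 6.1]
gripper_width: 24.9
finger_force: 49.4
```

{"method": "apply_moves", "body": {"deltas": [{"travel": [2, 0.1, 0], "turn": 0}, {"travel": [2, 0.1, 0], "turn": 0}, {"travel": [2, 0.1, 0], "turn": 0}, {"travel": [0, 0, 0], "turn": 0}]}}

```text
time: 24.35
tcp_pos: [636.1, -42.8, 23.8]
tcp_rot: [3.139, 0.003, 1.714]
force: [1.3, -4.9, 5.4]
gripper_width: 25.4
finger_force: 49.4
```

{"method": "apply_moves", "body": {"deltas": [{"travel": [4, 0.19, 0], "turn": 0}, {"travel": [4, 0.19, 0], "turn": 0}, {"travel": [4, 0.19, 0], "turn": 0}, {"travel": [4, 0.19, 0], "turn": 0}, {"travel": [4, 0.19, 0], "turn": 0}, {"travel": [0, 0, 0], "turn": 0}]}}

```text
time: 24.85
tcp_pos: [634.1, -22.3, 23.8]
tcp_rot: [3.139, 0.002, 1.715]
force: [1.0, -4.6, 4.7]
gripper_width: 25.3
finger_force: 49.6
```

{"method": "apply_moves", "body": {"deltas": [{"travel": [4, 0.19, 0], "turn": 0}, {"travel": [4, 0.19, 0], "turn": 0}, {"travel": [4, 0.19, 0], "turn": 0}, {"travel": [4, 0.19, 0], "turn": 0}, {"travel": [2, 0.1, 0], "turn": 0}, {"travel": [0, 0, 0], "turn": 0}, {"travel": [0, 0, 0], "turn": 0}, {"travel": [0, 0, 0], "turn": 0}, {"travel": [0, 0, 0], "turn": 0}, {"travel": [0, 0, 0], "turn": 0}, {"travel": [0, 0, 0], "turn": 0}]}}

```text
time: 25.77
tcp_pos: [632.4, -4.5, 23.8]
tcp_rot: [3.139, 0.002, 1.715]
force: [0.2, -3.5, 5.3]
gripper_width: 25.0
finger_force: 49.5
```

```bash
python3 - <<'E'
from h import *
go(640,0,23,95.5)
for n in("wrist","scene"):
    im=r.get_image(n);np.save(n+"10.npy",im)
    H,S,V=cv2.split(cv2.cvtColor(im,cv2.COLOR_RGB2HSV))
    g=((H>32)&(H<60)&(S>90)).astype(np.uint8);nn,l,st,ce=cv2.connectedComponentsWithStats(g)
    print(n,[(s.tolist(),c.round().tolist()) for s,c in zip(st[1:],ce[1:]) if s[4]>30])
im=np.load("wrist10.npy")
E
```

```text
t 25.7667 tcp [632.4  -4.5  23.8] yaw 98.24 F [ 0.2 -3.5  5.3] w 25.0
travel [3.4 8.2 0.8] rows>= 0.2
then turn 2.74
wrist []
scene [([260, 127, 10, 7, 37], [265.0, 130.0])]
```

{"method": "apply_moves", "body": {"deltas": [{"travel": [3, 0.14, 0], "turn": 0}, {"travel": [3, 0.14, 0], "turn": 0}, {"travel": [3, 0.14, 0], "turn": 0}, {"travel": [2.5, 0.12, 0], "turn": 0}, {"travel": [0, 0, 0], "turn": 0}, {"travel": [0, 0, 0], "turn": 0}]}}

```text
time: 26.37
tcp_pos: [631.3, 6.8, 23.8]
tcp_rot: [3.139, 0.002, 1.715]
force: [0.6, -4.3, 5.6]
gripper_width: 25.2
finger_force: 49.5
```

{"method": "apply_moves", "body": {"deltas": [{"travel": [0, 0, 0], "turn": 0}, {"travel": [0, 0, 0], "turn": 0}, {"travel": [0, 0, 0], "turn": 0}, {"travel": [0, 0, 0], "turn": 0}, {"travel": [0, 0, 0], "turn": 0}, {"travel": [0, 0, 0], "turn": 0}, {"travel": [0, 0, -20], "turn": 0}, {"travel": [0, 0, -40], "turn": 0}, {"travel": [0, 0, -40], "turn": 0}, {"travel": [0, 0, -40], "turn": 0}], "jaw": 1}}

```text
time: 27.2
tcp_pos: [629.9, 7.5, 163.7]
tcp_rot: [-3.14, -0.0, 1.715]
force: [1.5, -0.2, 0.1]
gripper_width: 85.7
finger_force: 0.0
```

```bash
python3 - <<'E'
from h import *
f=np.radians(95.5);u=np.array([np.cos(f),np.sin(f)])
p=np.array([617,132])-25*u;go(*p,170,95.5)
E
```

```text
t 27.2 tcp [629.9   7.5 163.7] yaw 98.26 F [ 1.5 -0.2  0.1] w 85.7
travel [100.    3.9  -6.2] rows>= 2.4
then turn 2.76
```

{"method": "apply_moves", "body": {"deltas": [{"travel": [28, 1.2, 0], "turn": 0}, {"travel": [28, 1.2, 0], "turn": 2.7}, {"travel": [0, 0, 25], "turn": 0}, {"travel": [0, 0, 25], "turn": 0}, {"travel": [0, 0, 0], "turn": 0}, {"travel": [0, 0, 0], "turn": 0}, {"travel": [0, 0, 0], "turn": 0}]}}

```text
time: 27.78
tcp_pos: [625.2, 63.0, 113.9]
tcp_rot: [3.141, 0.0, 1.667]
force: [0.1, 0.3, 0.8]
gripper_width: 85.4
finger_force: 0.0
```

```bash
python3 - <<'E'
from h import *
go(630,7.5,163,98.25)
im=r.get_image("wrist");np.save("v.npy",im);cv2.imwrite("pics/v.png",im[...,::-1])
hs=cv2.cvtColor(im,cv2.COLOR_RGB2HSV);H,S,V=cv2.split(hs)
g=((H>32)&(H<62)&(S>90)).astype(np.uint8);nn,l,st,ce=cv2.connectedComponentsWithStats(g)
print([(s.tolist(),c.round().tolist()) for s,c in zip(st[1:],ce[1:]) if s[4]>30])
ys,xs=np.nonzero(g);x=int(np.median(xs))
for y in range(ys.min()-8,ys.max()+9):print(y,hs[y,x-3:x+4].mean(0).round().astype(int).tolist(),end=" ")
E
```

```text
t 27.7833 tcp [625.2  63.  113.9] yaw 95.54 F [0.1 0.3 0.8] w 85.4
travel [-55.7  -0.5 -49.1] rows>= 1.8
then turn -2.71
[([247, 73, 22, 77, 1390], [257.0, 110.0])]
65 [20, 149, 142] 66 [20, 149, 137] 67 [20, 144, 125] 68 [22, 100, 75] 69 [19, 25, 54] 70 [27, 44, 59] 71 [24, 49, 58] 72 [53, 32, 50] 73 [36, 95, 81] 74 [38, 142, 195] 75 [38, 146, 226] 76 [37, 141, 225] 77 [35, 130, 235] 78 [35, 131, 233] 79 [35, 131, 233] 80 [35, 130, 233] 81 [35, 130, 233] 82 [35, 130, 234] 83 [35, 130, 233] 84 [35, 131, 233] 85 [35, 129, 234] 86 [35, 129, 234] 87 [35, 131, 233] 88 [35, 129, 234] 89 [35, 129, 234] 90 [35, 129, 234] 91 [35, 129, 233] 92 [35, 129, 234] 93 [35, 131, 239] 94 [36, 134, 248] 95 [32, 53, 52] 96 [38, 119, 104] 97 [35, 132, 252] 98 [35, 129, 238] 99 [35, 130, 235] 100 [35, 130, 236] 101 [35, 122, 233] 102 [30, 71, 199] 103 [24, 48, 186] 104 [26, 48, 186] 105 [27, 50, 185] 106 [26, 52, 187] 107 [27, 47, 184] 108 [26, 47, 185] 109 [26, 48, 185] 110 [26, 48, 187] 111 [31, 62, 186] 112 [35, 110, 216] 113 [35, 133, 238] 114 [35, 131, 234] 115 [35, 131, 232] 116 [35, 131, 231] 117 [
[... 4258 characters left out ...]
 [91, 27, 39] 352 [61, 26, 39] 353 [67, 31, 40] 354 [84, 38, 38] 355 [53, 17, 42] 356 [84, 28, 39] 357 [125, 33, 35] 358 [104, 24, 39] 359 [71, 20, 37] 360 [96, 28, 38] 361 [84, 23, 38] 362 [62, 25, 36] 363 [96, 25, 38] 364 [87, 19, 34] 365 [104, 29, 37] 366 [138, 26, 39] 367 [55, 31, 35] 368 [59, 35, 34] 369 [78, 25, 38] 370 [68, 31, 36] 371 [59, 13, 33] 372 [83, 31, 35] 373 [99, 23, 35] 374 [117, 31, 34] 375 [56, 26, 36] 376 [89, 23, 32] 377 [85, 20, 34] 378 [92, 33, 34] 379 [115, 33, 32] 380 [93, 25, 33] 381 [74, 30, 37] 382 [53, 23, 35] 383 [91, 30, 34] Traceback (most recent call last):
  File "<stdin>", line 8, in <module>
IndexError: index 384 is out of bounds for axis 0 with size 384
```

```bash
python3 - <<'E'
import numpy as np,cv2
im=np.load("v.npy")
hs=cv2.cvtColor(im,cv2.COLOR_RGB2HSV)
for y in range(88,138,2):print(y,hs[y,246:270:2,1].tolist(),hs[y,246:270:4,2].tolist())
E
```

```text
88 [27, 144, 140, 140, 139, 129, 120, 133, 138, 144, 142, 48] [171, 204, 227, 238, 226, 196]
90 [24, 139, 139, 146, 136, 127, 122, 133, 138, 139, 137, 46] [171, 206, 228, 236, 226, 198]
92 [29, 143, 141, 140, 140, 129, 118, 135, 143, 140, 141, 45] [170, 205, 228, 238, 223, 194]
94 [28, 142, 143, 145, 143, 135, 126, 138, 142, 144, 134, 49] [176, 208, 239, 251, 239, 202]
96 [32, 101, 83, 116, 116, 112, 113, 120, 113, 106, 67, 27] [151, 71, 97, 111, 88, 57]
98 [28, 145, 139, 146, 138, 132, 121, 135, 140, 139, 138, 42] [173, 213, 232, 241, 230, 204]
100 [25, 142, 142, 146, 139, 131, 122, 138, 138, 144, 137, 37] [173, 200, 229, 238, 227, 195]
102 [28, 143, 141, 141, 139, 41, 27, 102, 142, 143, 137, 36] [171, 197, 231, 181, 227, 199]
104 [28, 140, 143, 146, 61, 40, 43, 28, 141, 144, 141, 39] [174, 196, 184, 189, 225, 194]
106 [30, 134, 144, 142, 62, 46, 46, 34, 143, 145, 139, 36] [172, 202, 185, 189, 227, 191]
108 [29, 135, 144, 144, 54, 42, 41, 36, 135, 139, 136, 37] [174, 198, 179, 185, 227, 191]
110 [33, 138, 145, 144, 62, 38, 38, 34, 144, 140, 135, 38] [172, 195, 181, 187, 227, 191]
11
[... 505 characters left out ...]
138, 137, 137, 142, 38] [167, 205, 227, 236, 226, 190]
124 [28, 130, 141, 146, 135, 132, 121, 136, 137, 140, 137, 38] [171, 203, 229, 236, 226, 192]
126 [31, 135, 139, 141, 137, 130, 119, 131, 139, 141, 140, 38] [174, 202, 227, 237, 224, 190]
128 [33, 139, 144, 149, 147, 138, 130, 142, 149, 141, 142, 35] [172, 189, 225, 236, 218, 185]
130 [33, 92, 104, 108, 81, 76, 81, 90, 93, 73, 110, 30] [178, 59, 66, 72, 66, 79]
132 [32, 127, 138, 143, 140, 127, 118, 133, 138, 144, 142, 39] [168, 210, 235, 245, 234, 191]
134 [31, 126, 140, 142, 139, 129, 116, 134, 141, 137, 138, 34] [171, 204, 228, 237, 224, 190]
136 [32, 128, 135, 141, 141, 127, 114, 132, 139, 142, 138, 38] [169, 200, 226, 237, 224, 190]
```

```bash
python3 - <<'E'
from h import *
hs=cv2.cvtColor(cv2.imread("pics/w6.png"),cv2.COLOR_BGR2HSV)
print([(y,hs[y,383:391,1].mean().round(),hs[y,383:391,2].mean().round()) for y in range(250,332,2)])
C=cam("wrist");L=plane(C,[(257,73),(257,95.5),(257,106.7),(257,130),(257,150),(257,199)],81);print(np.diff(L[:,1]).round(1),L[2])
E
```

```text
[(250, np.float64(142.0), np.float64(160.0)), (252, np.float64(141.0), np.float64(157.0)), (254, np.float64(126.0), np.float64(128.0)), (256, np.float64(50.0), np.float64(74.0)), (258, np.float64(25.0), np.float64(64.0)), (260, np.float64(104.0), np.float64(119.0)), (262, np.float64(131.0), np.float64(233.0)), (264, np.float64(130.0), np.float64(233.0)), (266, np.float64(128.0), np.float64(233.0)), (268, np.float64(127.0), np.float64(233.0)), (270, np.float64(127.0), np.float64(233.0)), (272, np.float64(127.0), np.float64(232.0)), (274, np.float64(124.0), np.float64(238.0)), (276, np.float64(117.0), np.float64(248.0)), (278, np.float64(110.0), np.float64(166.0)), (280, np.float64(118.0), np.float64(192.0)), (282, np.float64(131.0), np.float64(234.0)), (284, np.float64(129.0), np.float64(232.0)), (286, np.float64(129.0), np.float64(231.0)), (288, np.float64(128.0), np.float64(231.0)), (290, np.float64(129.0), np.float64(231.0)), (292, np.float64(129.0), np.float64(231.0)), (294, np.float64(128.0), np.float64(232.0)), (296, np.float64(130.0), np.float64(230.0)), (298, np.float64(129.0), np.float64(232.0)), (300, np.float64(133.0), np.float64(224.0)), (302, np.float64(140.0), np.float64(215.0)), (304, np.float64(140.0), np.float64(219.0)), (306, np.float64(139.0), np.float64(212.0)), (308, np.float64(89.0), np.float64(114.0)), (310, np.float64(131.0), np.float64(236.0)), (312, np.float64(130.0), np.float64(232.0)), (314, np.float64(129.0), np.float64(231.0)), (316, np.float64(131.0), np.float64(229.0)), (318, np.float64(139.0), np.float64(216.0)), (320, np.float64(138.0), np.float64(217.0)), (322, np.float64(141.0), np.float64(220.0)), (324, np.float64(126.0), np.float64(168.0)), (326, np.float64(23.0), np.float64(78.0)), (328, np.float64(80.0), np.float64(109.0)), (330, np.float64(150.0), np.float64(226.0))]
[-12.2  -6.3 -13.5 -12.  -31.5] [617.65038857 136.59154212  81.        ]
```

```bash
python3 - <<'E'
from h import *
a=cv2.imread("pics/w6.png");hs=cv2.cvtColor(a,cv2.COLOR_BGR2HSV)
for y in range(258,314,2):print(y,hs[y,374:400:2,1].tolist(),hs[y,374:400:4,2].tolist())
b=cv2.imread("pics/w4.png");hs=cv2.cvtColor(b,cv2.COLOR_BGR2HSV)
print()
for y in range(336,410,3):print(y,hs[y,378:402:2,1].tolist())
E
```

```text
258 [30, 50, 45, 31, 20, 27, 24, 28, 28, 30, 57, 33, 36] [163, 68, 63, 63, 64, 71, 162]
260 [34, 105, 120, 111, 106, 100, 95, 110, 111, 116, 131, 59, 42] [167, 144, 123, 116, 131, 163, 175]
262 [31, 103, 136, 139, 137, 131, 126, 131, 136, 138, 145, 31, 19] [165, 203, 232, 231, 237, 192, 220]
264 [28, 101, 134, 139, 137, 128, 123, 133, 135, 137, 136, 18, 6] [163, 196, 226, 237, 224, 206, 248]
266 [33, 102, 133, 137, 135, 129, 122, 126, 134, 136, 136, 17, 4] [164, 197, 227, 237, 225, 201, 245]
268 [32, 94, 133, 134, 135, 127, 118, 128, 134, 138, 127, 13, 5] [166, 194, 227, 238, 224, 190, 246]
270 [31, 88, 131, 136, 133, 126, 121, 128, 134, 132, 122, 14, 5] [166, 194, 228, 238, 224, 198, 246]
272 [29, 90, 136, 139, 135, 126, 121, 127, 135, 134, 124, 15, 4] [165, 191, 227, 236, 223, 197, 245]
274 [14, 77, 138, 138, 133, 129, 118, 119, 125, 133, 138, 14, 5] [215, 179, 229, 239, 236, 161, 247]
276 [2, 50, 134, 139, 129, 118, 107, 117, 127, 136, 125, 7, 8] [242, 160, 241, 250, 243, 112, 249]
278 [4, 42, 89, 89, 108, 117, 109, 107, 103, 93, 88, 12, 6] [250, 100, 139, 194, 129, 116, 247]
280 
[... 2491 characters left out ...]
12, 1, 18, 122, 146, 94, 9]
378 [35, 59, 132, 141, 135, 94, 70, 115, 143, 146, 96, 10]
381 [19, 39, 139, 140, 142, 146, 149, 147, 148, 149, 106, 9]
384 [23, 28, 129, 144, 148, 146, 144, 144, 147, 152, 54, 11]
387 [23, 46, 115, 127, 118, 103, 108, 110, 112, 131, 89, 11]
390 [21, 48, 133, 136, 140, 140, 137, 141, 143, 139, 90, 20]
393 [44, 54, 130, 138, 141, 140, 138, 141, 139, 141, 91, 22]
396 [47, 58, 132, 140, 143, 145, 145, 144, 143, 146, 105, 42]
399 [127, 90, 134, 143, 142, 148, 144, 145, 144, 143, 104, 126]
402 [132, 70, 36, 75, 119, 133, 134, 120, 100, 47, 68, 120]
405 [134, 138, 113, 70, 49, 38, 27, 39, 64, 92, 127, 135]
408 [158, 159, 157, 159, 160, 158, 160, 158, 157, 158, 162, 159]
```

{"method": "apply_moves", "body": {"deltas": [{"travel": [0, 0, -25], "turn": 0}, {"travel": [0, 0, -25], "turn": -2.7}, {"travel": [-28, -1.2, 0], "turn": 0}, {"travel": [-28, -1.2, 0], "turn": 0}, {"travel": [0, 0, 0], "turn": 0}, {"travel": [0, 0, 0], "turn": 0}, {"travel": [0, 0, 0], "turn": 0}]}}

```text
time: 28.42
tcp_pos: [630.9, 7.4, 164.0]
tcp_rot: [3.14, -0.0, 1.714]
force: [0.6, -0.6, 1.2]
gripper_width: 85.6
finger_force: 0.0
```

```bash
python3 - <<'E'
from h import *
go(631.3,6.9,23.8,98.25)
E
```

```text
t 28.4167 tcp [630.9   7.4 164. ] yaw 98.21 F [ 0.6 -0.6  1.2] w 85.6
travel [-6.000e-01  1.000e-01  1.402e+02] rows>= 3.4
then turn -0.04
```

{"method": "apply_moves", "body": {"deltas": [{"travel": [0, 0, 35], "turn": 0}, {"travel": [0, 0, 40], "turn": 0}, {"travel": [0, 0, 40], "turn": 0}, {"travel": [0, 0, 18], "turn": 0}, {"travel": [0, 0, 6], "turn": 0}, {"travel": [0, 0, 0], "turn": 0}]}}

```text
time: 28.92
tcp_pos: [629.3, 8.4, 21.9]
tcp_rot: [-3.138, -0.001, 1.716]
force: [0.6, -0.9, 1.0]
gripper_width: 85.4
finger_force: 0.0
```

{"method": "apply_moves", "body": {"deltas": [{"travel": [0, 0, 0], "turn": 0}, {"travel": [0, 0, 0], "turn": 0}, {"travel": [0, 0, 0], "turn": 0}, {"travel": [0, 0, 0], "turn": 0}, {"travel": [0, 0, 0], "turn": 0}, {"travel": [0, 0, 0], "turn": 0}, {"travel": [0, 0, 0], "turn": 0}, {"travel": [0, 0, 0], "turn": 0}], "jaw": -1, "newtons": 40}}

```text
time: 29.58
tcp_pos: [631.5, 7.4, 25.4]
tcp_rot: [3.139, 0.0, 1.715]
force: [1.2, -0.6, 6.0]
gripper_width: 25.5
finger_force: 40.3
```

{"method": "apply_moves", "body": {"deltas": [{"travel": [2, 0.1, 0], "turn": 0}, {"travel": [2, 0.1, 0], "turn": 0}, {"travel": [2, 0.1, 0], "turn": 0}, {"travel": [2, 0.1, 0], "turn": 0}, {"travel": [0, 0, 0], "turn": 0}, {"travel": [0, 0, 0], "turn": 0}]}}

```text
time: 30.08
tcp_pos: [630.8, 13.7, 25.5]
tcp_rot: [3.139, 0.003, 1.714]
force: [-1.0, -5.4, 4.9]
gripper_width: 25.4
finger_force: 40.2
```

{"method": "apply_moves", "body": {"deltas": [{"travel": [1.5, 0.07, 0], "turn": 0}, {"travel": [0, 0, 0], "turn": 0}, {"travel": [0, 0, 0], "turn": 0}]}}

```text
time: 30.33
tcp_pos: [630.7, 15.0, 25.5]
tcp_rot: [3.139, 0.003, 1.714]
force: [0.1, -5.9, 4.9]
gripper_width: 25.0
finger_force: 40.2
```

{"method": "apply_moves", "body": {"deltas": [{"travel": [0, 0, 0], "turn": 0}, {"travel": [0, 0, 0], "turn": 0}, {"travel": [0, 0, 0], "turn": 0}, {"travel": [0, 0, 0], "turn": 0}, {"travel": [0, 0, 0], "turn": 0}, {"travel": [0, 0, 0], "turn": 0}, {"travel": [0, 0, -20], "turn": 0}, {"travel": [0, 0, -40], "turn": 0}, {"travel": [0, 0, -40], "turn": 0}, {"travel": [0, 0, -40], "turn": 0}], "jaw": 1}}

```text
time: 31.17
tcp_pos: [629.0, 17.1, 164.7]
tcp_rot: [-3.14, -0.0, 1.715]
force: [1.1, -0.5, 1.0]
gripper_width: 85.5
finger_force: 0.0
```

{"method": "apply_moves", "body": {"deltas": [{"travel": [25, 1.2, 0], "turn": 0}, {"travel": [25, 1.2, 0], "turn": 2.7}, {"travel": [0, 0, 25], "turn": 0}, {"travel": [0, 0, 25], "turn": 0}, {"travel": [0, 0, 0], "turn": 0}, {"travel": [0, 0, 0], "turn": 0}, {"travel": [0, 0, 0], "turn": 0}]}}

```text
time: 31.75
tcp_pos: [625.1, 66.6, 114.9]
tcp_rot: [3.141, 0.0, 1.667]
force: [0.5, 0.8, 0.1]
gripper_width: 85.2
finger_force: 0.0
```

```bash
python3 - <<'E'
from h import *
C=cam("wrist");im=r.get_image("wrist");np.save("v2.npy",im)
hs=cv2.cvtColor(im,cv2.COLOR_RGB2HSV);H,S,V=cv2.split(hs)
g=((H>32)&(H<62)&(S>90)).astype(np.uint8);nn,l,st,ce=cv2.connectedComponentsWithStats(g)
k=1+np.argmax(st[1:,4]);print(st[k],ce[k]);x0,y0,w,h=st[k,:4]
for y in range(y0-1,y0+h+1):print(y,int(S[y,x0+w//2-2:x0+w//2+3].mean()),int(V[y,x0+w//2-2:x0+w//2+3].mean()),end="; ")
y=y0+h//2;x=x0+w//2
# geometry: casting far end vs fence, lateral
print(r.observe()["tcp_pos"])
b=hs[:,x-28:x-22].mean(1).astype(int);print([(i,*b[i]) for i in range(0,60,2)])
E
```

```text
[ 247   79   21   76 1395] [256.92473118 115.54623656]
78 25 51; 79 121 100; 80 145 240; 81 143 223; 82 131 233; 83 127 235; 84 127 234; 85 127 234; 86 127 234; 87 128 234; 88 127 235; 89 127 235; 90 127 234; 91 127 234; 92 126 235; 93 126 234; 94 126 234; 95 126 235; 96 126 234; 97 127 235; 98 125 239; 99 130 245; 100 113 122; 101 88 66; 102 140 197; 103 130 242; 104 124 237; 105 127 235; 106 126 234; 107 127 234; 108 124 236; 109 126 236; 110 127 238; 111 116 232; 112 37 182; 113 37 181; 114 41 182; 115 42 183; 116 42 183; 117 42 184; 118 44 183; 119 41 183; 120 40 181; 121 39 177; 122 76 197; 123 132 241; 124 128 235; 125 126 234; 126 128 233; 127 130 231; 128 125 235; 129 125 235; 130 124 235; 131 124 236; 132 123 239; 133 136 234; 134 136 162; 135 90 69; 136 132 219; 137 123 243; 138 123 236; 139 124 235; 140 124 235; 141 123 235; 142 124 235; 143 123 235; 144 125 235; 145 125 234; 146 123 235; 147 124 235; 148 124 235; 149 123 235; 150 123 235; 151 124 236; 152 133 228; 153 140 226; 154 143 235; 155 31 41; [625.5625708   66.53985694 115.73451223]
[(0, np.int64(21), np.int64(19)
[... 726 characters left out ...]
p.int64(160)), (32, np.int64(17), np.int64(23), np.int64(160)), (34, np.int64(17), np.int64(21), np.int64(127)), (36, np.int64(16), np.int64(23), np.int64(133)), (38, np.int64(19), np.int64(22), np.int64(132)), (40, np.int64(18), np.int64(21), np.int64(133)), (42, np.int64(18), np.int64(25), np.int64(135)), (44, np.int64(17), np.int64(25), np.int64(135)), (46, np.int64(18), np.int64(23), np.int64(134)), (48, np.int64(22), np.int64(23), np.int64(133)), (50, np.int64(18), np.int64(22), np.int64(132)), (52, np.int64(20), np.int64(23), np.int64(134)), (54, np.int64(20), np.int64(25), np.int64(135)), (56, np.int64(19), np.int64(23), np.int64(133)), (58, np.int64(21), np.int64(25), np.int64(134))]
```

{"method": "apply_moves", "body": {"deltas": [{"travel": [0, 0, -30], "turn": 0}, {"travel": [0, 0, -35], "turn": 0}, {"travel": [15, 0, -20], "turn": 0}, {"travel": [0, 0, 0], "turn": 0}, {"travel": [0, 0, 0], "turn": 0}, {"travel": [0, 0, 0], "turn": 0}]}}

```text
time: 32.3
tcp_pos: [623.5, 81.4, 199.3]
tcp_rot: [3.141, 0.0, 1.668]
force: [0.4, 0.4, -0.7]
gripper_width: 85.3
finger_force: 0.0
```

```bash
python3 - <<'E'
from h import *
C=cam("wrist");im=r.get_image("wrist")
H,S,V=cv2.split(cv2.cvtColor(im,cv2.COLOR_RGB2HSV))
bl=((H>100)&(H<125)&(S>90)).astype(np.uint8);bl[:,:190]=0;bl[:,340:]=0
ys,xs=np.nonzero(bl);print("fence px",xs.min(),xs.max(),ys.min(),ys.max())
x=(int(np.percentile(xs,2))+int(np.percentile(xs,98)))//2;y1=ys.max()
print([(y,int(S[y,x-5:x+6].mean()),int(V[y,x-5:x+6].mean())) for y in range(y1-3,y1+22)])
f=plane(C,[(x,y1)],54);print("fence",f)
for d in(3,5,8,11,14):print(d,(plane(C,[(x,y1+d)],53.5)[0]-f[0])[1].round(1))
# wedge and casting edges
y=int(proj(C,[(622,100,53)])[0,1]);print(y,[(i,int(S[y,i]),int(V[y,i])) for i in range(190,330,3)])
for z,p in((16,0),(53,0)):
    print(z,[plane(C,[(i,y)],z)[0][0].round(1) for i in(190,330)])
E
```

```text
fence px 207 332 33 383Traceback (most recent call last):
  File "<stdin>", line 7, in <module>
IndexError: index 384 is out of bounds for axis 0 with size 384
```

```bash
python3 - <<'E'
from h import *
C=cam("wrist");im=r.get_image("wrist")
H,S,V=cv2.split(cv2.cvtColor(im,cv2.COLOR_RGB2HSV))
bl=((H>100)&(H<125)&(S>90)).astype(np.uint8);n,l,st,ce=cv2.connectedComponentsWithStats(bl)
for s,c in zip(st[1:],ce[1:]):
    if s[4]>100:print(s,c.round())
x=257
print([(y,int(H[y,x]),int(S[y,x-5:x+6].mean()),int(V[y,x-5:x+6].mean())) for y in range(25,75)])
y=int(proj(C,[(622,100,53)])[0,1]);print(y,[(i,int(S[y,i]),int(V[y,i])) for i in range(190,330,3)])
E
```

```text
[   0    0   54  122 4369] [20. 61.]
[ 213   32   91   19 1397] [258.  41.]
[ 69  41  39  57 566] [95. 72.]
[(25, 18, 42, 183), (26, 19, 43, 182), (27, 18, 42, 183), (28, 18, 42, 182), (29, 19, 43, 183), (30, 21, 46, 188), (31, 19, 46, 188), (32, 107, 88, 104), (33, 107, 123, 102), (34, 108, 115, 107), (35, 110, 111, 108), (36, 109, 110, 107), (37, 108, 110, 106), (38, 110, 110, 107), (39, 110, 110, 108), (40, 108, 109, 108), (41, 109, 112, 108), (42, 109, 110, 108), (43, 108, 108, 108), (44, 109, 110, 107), (45, 108, 107, 107), (46, 108, 111, 106), (47, 106, 107, 108), (48, 110, 112, 106), (49, 108, 101, 94), (50, 109, 92, 83), (51, 103, 25, 88), (52, 21, 30, 133), (53, 23, 23, 131), (54, 15, 22, 135), (55, 20, 20, 132), (56, 18, 20, 133), (57, 18, 20, 133), (58, 21, 21, 134), (59, 18, 21, 134), (60, 18, 21, 134), (61, 19, 21, 134), (62, 16, 22, 134), (63, 21, 21, 134), (64, 22, 21, 133), (65, 15, 22, 134), (66, 21, 22, 135), (67, 25, 20, 135), (68, 24, 17, 133), (69, 22, 96, 125), (70, 19, 155, 155), (71, 19, 148, 155), (72, 20, 148, 160), (73, 20, 148, 160), (74, 20, 148, 160)]
166 [(190, 49, 196), (193, 43, 195), (196, 43, 190), (199, 44, 192), (202, 48, 196), (205, 42, 198), (208, 15, 122), (211, 11, 140), (214, 20, 143), (217, 13, 122), (220, 26, 98), (223, 15, 117), (226, 16, 147), (229, 14, 148), (232, 26, 118), (235, 28, 136), (238, 19, 131), (241, 30, 135), (244, 28, 137), (247, 139, 141), (250, 150, 160), (253, 142, 163), (256, 145, 158), (259, 146, 159), (262, 139, 158), (265, 144, 159), (268, 146, 143), (271, 22, 151), (274, 32, 153), (277, 18, 235), (280, 15, 247), (283, 13, 248), (286, 14, 243), (289, 17, 135), (292, 12, 153), (295, 25, 113), (298, 37, 104), (301, 9, 143), (304, 12, 146), (307, 14, 150), (310, 43, 190), (313, 42, 193), (316, 40, 192), (319, 44, 187), (322, 41, 192), (325, 45, 194), (328, 43, 191)]
```

```bash
python3 -c "
from bench import r
print(r.job_done())"
```

```text
the job is handed in; nothing more can be done
None
```

The job is handed in: the casting is level against the fence on the rest bar and wedge, the spirit level is on top with its bubble centred to about 0.002 rad, the arm is clear, and the hand-in gave no pass/fail result.

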